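Clamp a fresh filter onto the slanted suction port

TASK

Fit the clean white filter onto the slanted suction port so that it sits fully home, then swing both jaws of the clamp ring round the two flanges and turn the red-knobbed cam lever all the way until it has drawn the ring tight. Leave the used brown filter, the blanking cap, the rinse bottle and the well plate where they are.

Things in the scene. Friction and masses are not known exactly. Their poses are not given: they have to be found in the camera images.
- station: The suction station, fixed to the table: black base plate 170 x 150 x 10, aluminium block 80 x 96, 74 high, with gauge, tap and hose stub, and a steel pipe (28 diameter) that leans up out of it, 25 degrees from vertical, to the station's -x side (the robot's). Origin on the table, 150 straight below the middle of the port's sealing face; x away from the robot at yaw 0.
- port_face (a point): Middle of the sealing face at the pipe's end, where the filter sits. z out along the bore (up, leaning 25 degrees to the robot), x in the sealing plane uphill to the clamp's hinge pin, y to the left seen from the robot. Flange 40 diameter; bore 25.4 diameter, 12 deep. Numbers (x, y, z) given below 'from the port' are mm in this frame.
- hinge_pin (a point): Top end of the hinge pin of both clamp jaws, at (37, 0, 13) from the port; the pin is parallel to the port's z. A steel bracket (14 x 12) below holds it.
- filter: The clean filter, loose, 150 g: white capsule (44 diameter) with a blue band, steel neck, steel flange (40 diameter, 2.6 at the rim to 4.2 thick) and, below it, a tapered spigot (22.4 diameter, 6 long) into the port's bore. Origin in the middle of the flange's sealing face, z up through the capsule. Stands upright in one of the rack's holes. It stays on the slanted port when let go.
- capsule (a point): Middle of the clean filter's white capsule, 36 above the sealing face on its axis: the capsule (44 diameter) spans 18 to 48 above the face, a nub on top ends at 52, the neck below (28 diameter) spans 4 to 18.
- jaw_left (a joint): Left jaw of the clamp ring, rad: 0 = closed, grows as it swings open to the left, at most 1.35. Stiff (0.1 Nm): stays where it is left. Over the last 0.03 rad a seal pushes back, up to about 0.6 Nm at 0; let go, the jaw springs back to 0.01 to 0.03 until the cam draws it shut. Half ring of aluminium, outer radius 30, z -9 to 9 from the port, with a groove for both flanges.
- jaw_right (a joint): Right jaw, mirror image of the left one and on the same pin: rad, 0 = closed, grows as it swings open to the right, at most 1.35; same stiffness and spring-back. It carries the headed stud.
- lug_left (a point): On the outer side of the left jaw's lug; (-54, 19, 0) from the port when closed. The lug then spans x -66 to -24, y 3 to 19, z -9 to 9 and carries the cam on top.
- lug_right (a point): On the outer side of the right jaw's lug, the place to push it shut; (-54, -19, 0) from the port when closed. The lug then spans x -66 to -24, y -19 to -3, z -9 to 9.
- ring_left (a point): On the outer face of the left half ring; (-15, 26, 0) from the port when closed; moves with the jaw.
- ring_right (a point): On the outer face of the right half ring; (-15, -26, 0) from the port when closed; moves with the jaw.
- cam (a joint): Cam lever on the left jaw's lug, rad: 0 = open, grows anticlockwise seen from the port's +z, 1.4 = stop, latched. Below about 0.15 its hook lets the stud pass; with both jaws closed its curved slot takes the stud from about 0.3, draws the jaws tight until about 1.15 and holds them. Friction 0.04 Nm, up to 0.2 Nm while drawing. Hook plate at z 9 to 17 from the port.
- cam_pivot (a point): On the cam's axis (parallel to the port's z); (-54, 12, 13) from the port when the left jaw is closed.
- knob (a point): Middle of the red round upright knob (16 diameter, z 11 to 42 from the port, parallel to the port's z) on the end of the cam lever, 58 from the cam's axis. With left jaw and cam at 0 it is at (-83, 62, 28) from the port. The lever's bar is 10 wide, z 11 to 17.
- stud (a point): Top of the steel stud on the right jaw's lug: head 14 diameter, z 18 to 22, shank 8 diameter; (-54, -10, 22) from the port when the right jaw is closed.
- rack: White holder fixed to the table, 84 (x) x 214 (y) x 32 high, with three holes (26 diameter, 12 deep) in a row along its y at -66, 0 and 66, holding clean filter, used filter and blanking cap in any order. Origin in the middle of its underside.
- used_filter: A used filter, loose, same shape and origin as the clean one, with brown capsule and grey band. To be left alone.
- blank_cap: Steel blanking cap, loose: the same flange and spigot with a steel grip, 18 diameter, up to 30 above the face. To be left alone.
- rinse_bottle: Pale translucent rinse bottle with blue cap, 64 diameter, 150 tall, on the table. Origin in the middle of its base. To be left alone.
- well_plate: 96-well plate 124 x 84 x 14 lying in its low black nest (24 high). Origin in the middle of its underside. To be left alone.
Things that resemble listed ones, but are neither listed nor needed, are in the scene too. Leave any purple look-alike of the filter alone.

How it is judged:
By the outcome, as a careful person would: the job done as asked, in the order asked, and still so for the second after the job is handed in, with the robot touching nothing.
It also fails if it takes over 72 s, if anything falls off the work surface, if the arm or the gripper's body presses on something with over 40 N, if the wrist force passes 120 N, or if a joint passes its speed limit or range.

ROBOT

A 6-joint arm with a two-finger parallel gripper is mounted at the origin on the work surface. World frame = base frame: x ahead of the robot, y to its left, z up, the work surface at z = 0. Lengths are in m, angles in degrees, forces in N, time in s.
With the tool pointing down it reaches from about 0.25 to 0.725 m from the base axis. Payload 9.7 kg.
Tool frame: the origin (TCP) lies on the centre line of the jaws, within the pads' length; the fingertips stand 19 mm ahead of it and the grasp point (between the pads) is the TCP; z points along the fingers, y is the direction in which the jaws open and shut (so a half turn about z gives the same grasp; the last joint's range is limited). The gripper opens to 85 mm and grips with 20 to 120 N. Pads are 22 mm wide; open, the fingers measure 114 mm over their backs; the gripper's body (76 mm by 85 mm) begins 54 mm behind the grasp point. The pads swing forward as they close: fully open they stand 13 mm farther back than shut.
Start: joints at [-66.921, 4.979, 10.078, 95.1, 0, 90], TCP at [0.216, -0.506, 0.25] pointing down, gripper open.
Joint ranges: [-179.16, 179.16], [-48.56, 103.87], [-65.8, 70.77], [-126.05, 130.52], [-82.76, 87.17], [-180, 180]. Speed limits (degrees/s): [127.2, 127.2, 147.25, 180, 180, 180].

INTERFACE

Orientations are given as [roll, pitch, yaw] about the fixed x, y, z axes, in that order (R = Rz(yaw) Ry(pitch) Rx(roll)).
In Python, from workcell import bot gives the robot as it stands.
- The arm moves only by the tool servo_tool, never from a script. Its argument "motion" is a list that holds one entry, the list of rows, each a list of 6 numbers: the shift along the tool's x, y, z in mm, then the turn, a rotation vector about the tool's x, y, z in rad. A call has 1 to 5 rows; each row shifts and turns the commanded pose from where the row before left it, along the tool's axes as they then stand; what a row does not reach is not made up. A row lasts 1/10 s, in which the tool goes at most 50 mm and 8.59 degrees, less where a joint would pass 70% of its speed; a pose out of reach is approached as far as the arm can. A call is refused whole if a number of a shift passes 50 or a number of a turn 0.15, either way. A call with a gripper value outside its range is refused whole. "gripper" is the finger opening in mm, from 0 to 85.4, set as the call begins (left out, the last holds). The fingers move at their own pace and stop on an object; "newtons" is the grip in N (left out, the last holds). Time passes only in rows, so rows that do not move let the fingers close. It gives the time, the measured TCP pose, the force and the opening at its end, in the units of the state.
- bot.get_obs(): the state, without advancing time (a new reading comes with each control period).
- bot.camera(name): name is "scene" or "top"; returns a dict with "color" (384x512x3 uint8, red, green, blue), "fx", "fy", "cx", "cy" (pixels), "k1" (the pictures are not rectified: a ray, as slopes to the right and down, at radius r is drawn at 1 + k1 r^2 times it, then the intrinsics apply), "R" (3x3) and "t" (3): a world point X has camera coordinates R X + t. Camera axes: x right, y down, z forward; pixel columns grow to the right and rows downward; lengths in m; the calibration is good to about 2 mm. A picture is of the moment at which its call begins. There is no depth.
- bot.job_done(): hands the job in, once; it reports no verdict.
Trained networks look in a picture, given as the dict that the camera call returned (one of the last four; its "shot" number tells which), for a name from the list of things; names that differ only in an ending like _2 or _b are one class to them, and where a whole thing is asked for, a point or a joint stands for the part that bears it (a point fixed in the world has none). Each returns a list of dicts, best first, with "confidence" (0 to 1); they miss things now and then, are a little off and sometimes report something else, mostly with a low value. They report only what shows in the picture. A call takes as long as a camera call. They do not tell look-alikes from the thing itself.
- bot.look_for(picture, label): "rect" ([left, top, width, height] in pixels, round what is visible of it).
The state is a dict: "time": time; "q": joint angles; "qd": joint speeds; "joint_efforts": joint torques, N m; "ee_pos": TCP position; "tcp_rot": TCP orientation; "wrist_force": force on the tool from outside, world axes, zero at the start; "torque": the same for the moment, N m; "opening": finger opening in m.
Only numpy, scipy, OpenCV 4.12 (cv2) and the standard library are available. Lean on these libraries where they do the work, as an engineer would, in place of code of your own. Each camera call takes 0.05 s, during which the arm holds its last target.

## Working session

There is one attempt and no reset: what is moved stays moved. The work goes in short steps, Python scripts to look and compute and a tool call to move; the robot and the scene stay as the last step left them, time stands still between calls to the robot, and variables do not carry over. Pictures are saved under pics/ and viewed, and the job is handed in when it is done.

Besides the shell and the picture viewer there is one more tool, called after "Emit:" as name([rows], argument=value, ...), one row to a line, values as JSON. servo_tool: Moves the arm, as the interface text tells. Its arguments: {"type":"object","properties":{"motion":{"type":"array","items":{"type":"array","items":{"type":"array","items":{"type":"number"}}}},"gripper":{"type":"number"},"newtons":{"type":"number"}},"required":["motion"]}

```bash
ls; mkdir -p pics
python3 - <<'E'
from workcell import bot
import cv2,pickle
for n in ["scene","top"]:
    c=bot.camera(n); pickle.dump(c,open(f"{n}.pkl","wb"))
    cv2.imwrite(f"pics/{n}0.png",cv2.resize(c["color"][:,:,::-1],(800,600),interpolation=cv2.INTER_CUBIC))
    print(n,c["fx"],c["cx"],c["cy"],c["k1"],c["R"],c["t"],c["shot"])
    for l in ["station","port_face","hinge_pin","filter","capsule","jaw_left","jaw_right","lug_left","lug_right","knob","stud","cam_pivot","rack","used_filter","blank_cap","rinse_bottle","well_plate"]:
        print(l,[( [round(float(v)) for v in d["rect"]],round(d["confidence"],2)) for d in bot.look_for(c,l)[:4]])
o=bot.get_obs();print(o)
E
```

```text
pics
scene 354.88052698822895 253.43973243265353 191.82419598807914 -0.006069585880554857 [[ 0.13684607  0.99047933 -0.01496183]
 [ 0.51128721 -0.08356062 -0.85533795]
 [-0.84844478  0.10939984 -0.51785436]] [-0.06277128 -0.20339598  1.27214033] 1
station [([311, 145, 117, 134], 0.96), ([320, 174, 60, 21], 0.43)]
port_face [([322, 146, 103, 81], 0.91)]
hinge_pin [([321, 142, 106, 84], 0.6), ([320, 175, 62, 20], 0.39)]
filter [([83, 233, 23, 27], 0.97), ([182, 260, 27, 38], 0.97), ([115, 264, 34, 32], 0.95), ([138, 214, 23, 36], 0.78)]
capsule [([185, 262, 22, 35], 0.97), ([127, 201, 24, 29], 0.88), ([137, 216, 25, 32], 0.77), ([84, 231, 24, 30], 0.66)]
jaw_left [([373, 144, 52, 42], 0.67)]
jaw_right [([320, 176, 63, 17], 0.65), ([169, 218, 25, 26], 0.65), ([378, 143, 46, 25], 0.26)]
lug_left [([375, 141, 48, 42], 0.89), ([320, 173, 62, 20], 0.2)]
lug_right [([318, 173, 63, 18], 0.85), ([375, 142, 54, 25], 0.59)]
knob [([377, 143, 50, 23], 0.88)]
stud [([321, 143, 106, 84], 0.68), ([322, 173, 62, 17], 0.62)]
cam_pivot [([380, 146, 47, 26], 0.56)]
rack [([127, 221, 108, 50], 0.96)]
use
[... 1571 characters left out ...]
93, 38, 50], 0.89), ([90, 152, 64, 45], 0.47)]
{'time': 1.8, 'q': array([-6.69207718e+01,  4.97978608e+00,  1.00775023e+01,  9.51009462e+01,
        1.04451974e-03,  8.99989627e+01]), 'qd': array([ 0.12397572, -0.03514517,  0.03095802,  0.0257954 , -0.01355818,
        0.03942703]), 'joint_efforts': array([ 7.92408591e-04, -5.20093775e+01,  4.64859080e+01,  1.67319093e-03,
        3.56056228e-05,  1.99223030e-05]), 'ee_pos': array([ 0.21560004, -0.50596307,  0.25026926]), 'tcp_rot': array([-1.79996770e+02, -1.04457821e-03,  2.30802654e+01]), 'wrist_force': array([-0.17860656,  0.50810988,  0.07018161]), 'torque': array([-0.00316473,  0.03989546, -0.03908981]), 'opening': 0.08540474387797825}
```

View pics/scene0.png

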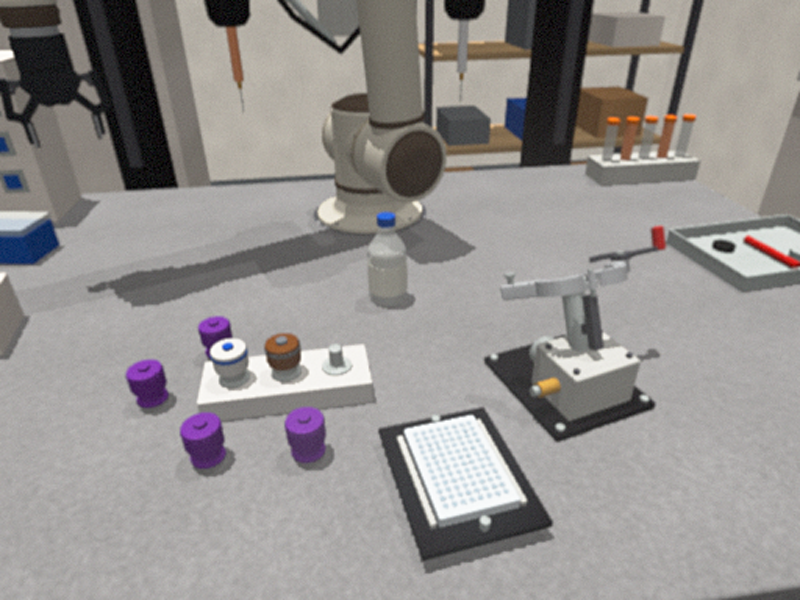

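View pics/top0.png

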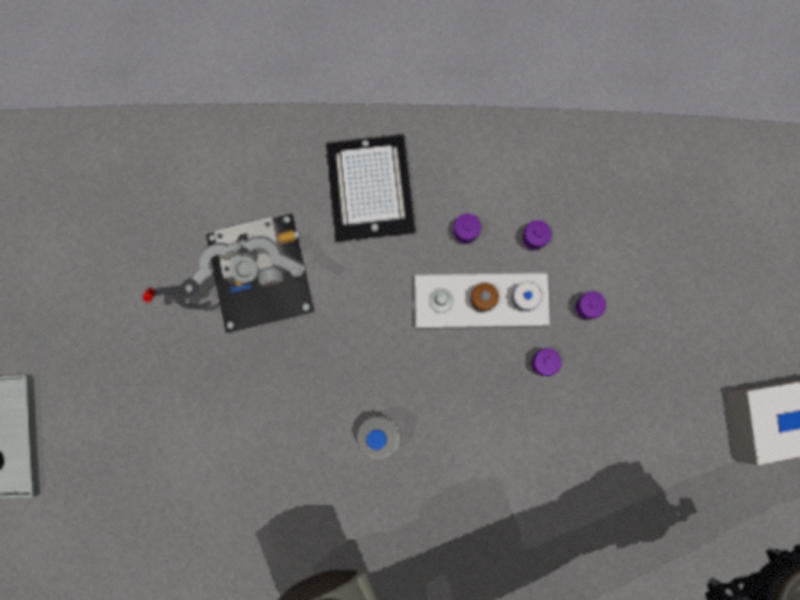

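Run:
```python
import cv2,pickle
s=pickle.load(open("scene.pkl","rb"))["color"][:,:,::-1]
t=pickle.load(open("top.pkl","rb"))["color"][:,:,::-1]
cv2.imwrite("pics/s_port.png",cv2.resize(s[135:285,300:440],(700,600)[::1] if 0 else (560,600),interpolation=cv2.INTER_CUBIC))
cv2.imwrite("pics/s_rack.png",cv2.resize(s[190:310,70:250],(800,533),interpolation=cv2.INTER_CUBIC))
cv2.imwrite("pics/t_port.png",cv2.resize(t[125:225,80:210],(780,600),interpolation=cv2.INTER_CUBIC))
cv2.imwrite("pics/t_rack.png",cv2.resize(t[120:220,260:400],(800,571),interpolation=cv2.INTER_CUBIC))
```

```text
(no output)
```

View pics/s_port.png

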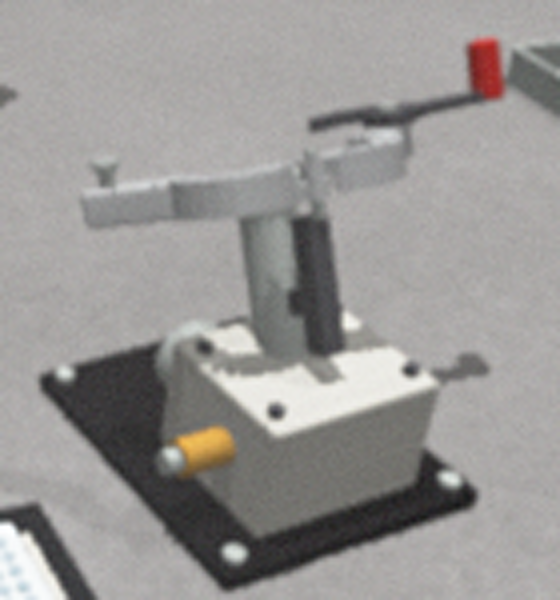

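View pics/s_rack.png

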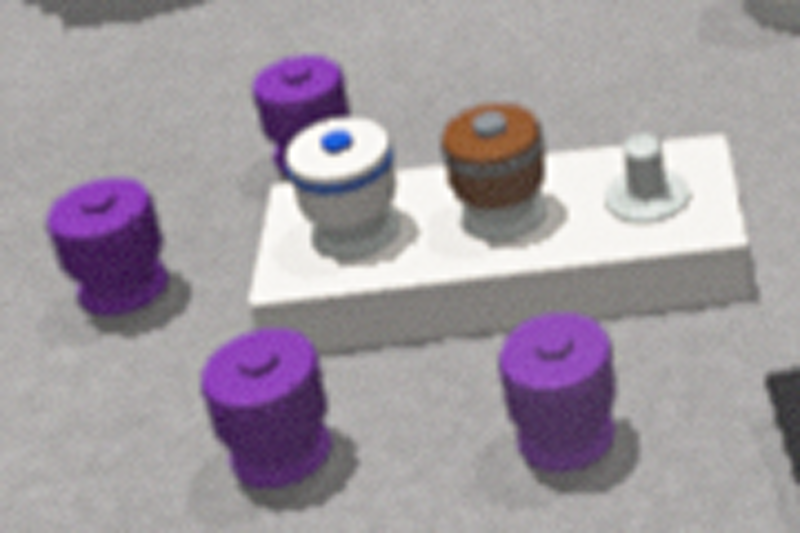

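View pics/t_port.png

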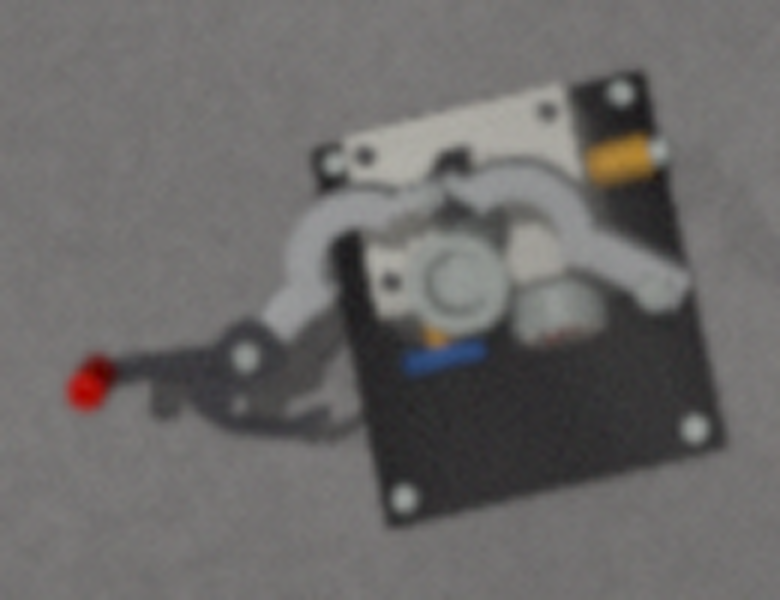

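View pics/t_rack.png

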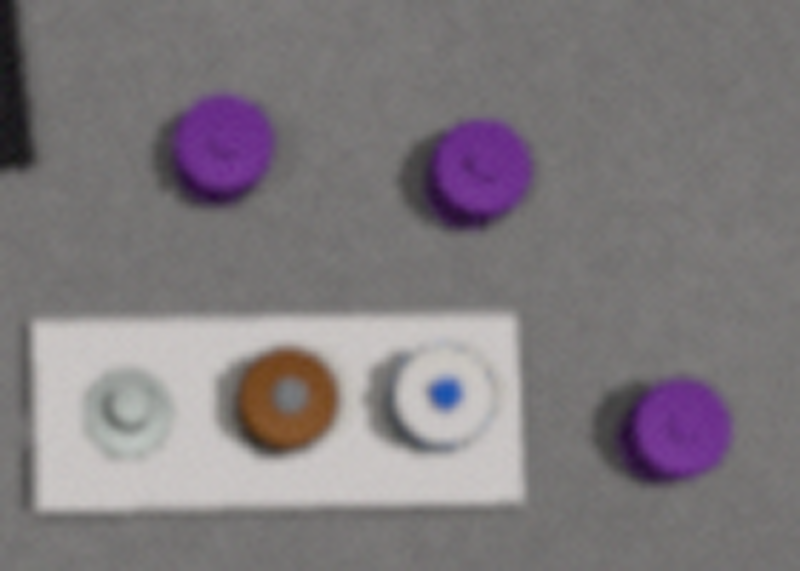

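```bash
cat > h.py <<'E'
import numpy as np,pickle
from scipy.optimize import least_squares
from scipy.spatial.transform import Rotation as Ro
cams={n:pickle.load(open(f"{n}.pkl","rb")) for n in ("scene","top")}
def proj(n,X):
    c=cams[n];p=np.asarray(X)@np.array(c["R"]).T+c["t"];s=p[...,:2]/p[...,2:3]
    r2=(s**2).sum(-1,keepdims=True);s=s*(1+c["k1"]*r2)
    return s*[c["fx"],c["fy"]]+[c["cx"],c["cy"]]
def port(x,y,yaw):
    s,k=np.sin(np.radians(25)),np.cos(np.radians(25))
    R=Ro.from_euler('z',yaw).as_matrix()@np.array([[k,0,-s],[0,1,0],[s,0,k]])
    return R,np.array([x,y,.15])
def rz(a,p): c,s=np.cos(a),np.sin(a); return np.array([c*p[0]-s*p[1],s*p[0]+c*p[1],p[2]])
H=np.array([37.,0,0])
def left(p,t): return rz(-t,np.array(p,float)-H)+H
def right(p,t): return rz(t,np.array(p,float)-H)+H
def cam(p,c,t):
    P=np.array([-54.,12,0]); return left(rz(c,np.array(p,float)-P)+P,t)
def W(R,o,p): return R@(np.array(p)/1000)+o
E
cat > fit.py <<'E'
from h import *
obs=[]
def f(v,full=False):
    x,y,yaw,tl,tr,cm,px,lx,ly=v; R,o=port(x,y,yaw); Rz=Ro.from_euler('z',yaw).as_matrix()
    B=lambda sx,sy: Rz@np.array([px+sx*lx,sy*ly,.012])+[x,y,0]
    L=[("top",o,(156.5,171.8),1),
    ("top",W(R,o,cam([-83,62,42],cm,tl)),(94.3,190.3),1),
    ("scene",W(R,o,cam([-83,62,26.5],cm,tl)),(421.8,152.3),1),
    ("top",W(R,o,left([-54,12,20],tl)),(120.8,184.3),1),
    ("top",W(R,o,right([-54,-10,22],tr)),(190.8,172.8),.5),
    ("scene",W(R,o,right([-54,-10,22],tr)),(326,175.5),1),
    ("top",B(1,1),(135.8,152.2),1),("top",B(1,-1),(183.5,140.8),1),("top",B(-1,1),(147.3,208.2),1),("top",B(-1,-1),(195.8,196.7),1),
    ("scene",B(-1,-1),(316.2,228.2),1),("scene",B(1,-1),(358.5,273.2),1),("scene",B(1,1),(412.5,255),1)]
    r=np.array([w*(proj(n,X)-q) for n,X,q,w in L])
    return r if full else r.ravel()
s=least_squares(f,[.55,.25,.2,.9,.9,0,0,.07,.06],loss='soft_l1')
print(np.round(s.x,4));print(np.round(f(s.x,True),1))
R,o=port(*s.x[:3])
print("hinge proj",proj("top",W(R,o,[37,0,13])),proj("scene",W(R,o,[37,0,13])))
# filter, nub top
def g(v): return np.r_[proj("top",[v[0],v[1],.084])-t, proj("scene",[v[0],v[1],.084])-sc]
t=np.array([260+445/5.714,120+393/5.714]);sc=np.array([70+337/4.444,190+140/4.444])
q=least_squares(g,[.5,-.2]);print("filter",q.x,q.fun,t,sc)
# blank cap nub and used for rack yaw (top)
for nm,(u,w),z in(("used",(260+291/5.714,120+396/5.714),.084),("cap",(260+129/5.714,120+404/5.714),.062)):
    k=least_squares(lambda v:proj("top",[v[0],v[1],z])-[u,w],[.5,-.2]);print(nm,k.x)
E
python3 fit.py
```

```text
[0.6308 0.1951 0.2571 0.9727 0.8731 0.3167 0.0191 0.0755 0.0639]
[[-0.8 -0.1]
 [-0.5 -0.5]
 [-1.  -0.2]
 [-0.1 -0.1]
 [-0.9 -0.4]
 [-0.3 -0.6]
 [-0.1 -0.3]
 [-0.5 -0.6]
 [-0.1 -0.1]
 [-0.3 -0.3]
 [-0.6 -0.1]
 [-0.3  0. ]
 [-0.6 -0.3]]
hinge proj [150.68532982 157.66349351] [377.25932458 172.18114249]
filter [ 0.60987662 -0.23060453] [-0.46331524 -0.5173963  -0.44111423 -0.80415542] [337.87889394 188.77843892] [145.83258326 221.50315032]
used [ 0.60612004 -0.16659207]
cap [ 0.60446104 -0.09958955]
```

```bash
sed -i 's/    r=np.array(\[w\*(proj(n,X)-q)/    r=np.array([w*(proj(n,X)-(np.array(q)-(.42 if n=="top" else .38)))' fit.py; sed -i 's/^t=np.array(\[260/t=-.42+np.array([260/; s/;sc=np.array(/;sc=-.4+np.array(/' fit.py
cat >> h.py <<'E'
def plan(p,R,tp,tR,step=45.,ang=.145,rd=1,n=None):
    p=np.array(p,float);tp=np.array(tp,float)
    rv=Ro.from_matrix(R.T@tR).as_rotvec();d=tp-p
    if n is None: n=int(max(np.ceil(np.linalg.norm(d)*1000/step),np.ceil(np.linalg.norm(rv)/ang),1))
    rows=[]
    for k in range(n):
        Rk=R@Ro.from_rotvec(rv*k/n).as_matrix()
        goal=p+(tp-p)/(n-k); sh=np.round(Rk.T@(goal-p)*1000,rd); tu=np.round(rv/n,3)
        rows.append([float(x) for x in sh]+[float(x) for x in tu]); p=p+Rk@sh/1000
    for i in range(0,n,5): print("[[%s]]"%",".join(str(r).replace(' ','').replace('.0,',',').replace('.0]',']').replace('-0,','0,') for r in rows[i:i+5]))
    return tp,tR
def cur(o=None):
    if o is None:
        from workcell import bot; o=bot.get_obs()
    return np.array(o["ee_pos"]),Ro.from_euler('xyz',o["tcp_rot"],degrees=True).as_matrix()
def down(yaw): return Ro.from_euler('xyz',[180,0,yaw],degrees=True).as_matrix()
E
python3 fit.py
python3 - <<'E'
from h import *
p,R=cur()
plan(p,R,[.6095,-.230,.16],down(92))
E
```

```text
[0.6308 0.1951 0.2571 0.9727 0.8731 0.3167 0.0191 0.0755 0.0639]
[[-0.8 -0.1]
 [-0.5 -0.5]
 [-1.  -0.2]
 [-0.1 -0.1]
 [-0.9 -0.4]
 [-0.3 -0.6]
 [-0.1 -0.3]
 [-0.5 -0.6]
 [-0.1 -0.1]
 [-0.3 -0.3]
 [-0.6 -0.1]
 [-0.3  0. ]
 [-0.6 -0.3]]
hinge proj [150.68532982 157.66349351] [377.25932458 172.18114249]
filter [ 0.61017365 -0.23061148] [-0.04079356 -0.21965799 -0.06342819 -0.31467398] [337.45889394 188.35843892] [145.43258326 221.10315032]
used [ 0.60612004 -0.16659207]
cap [ 0.60446104 -0.09958955]
[[[42.8,-9,8.2,0,0,-0.109],[43.5,-4.3,8.2,0,0,-0.109],[43.7,0.4,8.2,0,0,-0.109],[43.4,5.2,8.2,0,0,-0.109],[42.6,9.9,8.2,0,0,-0.109]]]
[[[41.2,14.5,8.2,0,0,-0.109],[39.4,18.9,8.2,0,0,-0.109],[37.1,23.1,8.2,0,0,-0.109],[34.4,27.1,8.2,0,0,-0.109],[31.2,30.7,8.2,0,0,-0.109]]]
[[[27.7,33.8,8.3,0,0,-0.109]]]sed: -e expression #1, char 106: unterminated 's' command
```

Emit:
servo_tool([
  [[42.8,-9,8.2,0,0,-0.109],[43.5,-4.3,8.2,0,0,-0.109],[43.7,0.4,8.2,0,0,-0.109],[43.4,5.2,8.2,0,0,-0.109],[42.6,9.9,8.2,0,0,-0.109]],
], gripper=75)

```text
time: 2.3
ee_pos: [0.3959, -0.3794, 0.2091]
tcp_rot: [180.0, 0.0, 54.6]
wrist_force: [0.2, -0.9, 0.0]
opening: 0.0753
```

Emit:
servo_tool([
  [[41.2,14.5,8.2,0,0,-0.109],[39.4,18.9,8.2,0,0,-0.109],[37.1,23.1,8.2,0,0,-0.109],[34.4,27.1,8.2,0,0,-0.109],[31.2,30.7,8.2,0,0,-0.109]],
])

```text
time: 2.8
ee_pos: [0.5754, -0.2544, 0.168]
tcp_rot: [180.0, 0.0, 85.8]
wrist_force: [-0.0, -1.3, 0.3]
opening: 0.0747
```

Emit:
servo_tool([
  [[27.7,33.8,8.3,0,0,-0.109],[0,0,0,0,0,0]],
])

```text
time: 3.0
ee_pos: [0.6127, -0.2272, 0.1573]
tcp_rot: [-179.9, -0.1, 92.2]
wrist_force: [-1.3, -0.1, 0.3]
opening: 0.075
```

```bash
sed -i 's/(proj(n,X)-q)/(proj(n,X)-np.array(q)+.4)/' fit.py; python3 fit.py
python3 - <<'E'
from h import *
from workcell import bot
o=bot.get_obs();print(o["q"],o["time"],o["ee_pos"],o["tcp_rot"],o["opening"])
p,R=cur(o)
plan(p,R,[.610,-.2305,.070],down(92),step=30)
E
```

```text
[0.6307 0.1952 0.2553 0.9813 0.8793 0.3376 0.0192 0.0752 0.064 ]
[[-0.5  0.3]
 [-0.3 -0.2]
 [-0.3  0.2]
 [-0.   0. ]
 [-0.7 -0.3]
 [ 0.1 -0.2]
 [ 0.2  0.1]
 [ 0.  -0.1]
 [ 0.1  0.1]
 [ 0.1  0. ]
 [-0.1  0.3]
 [-0.1  0.4]
 [-0.2  0.1]]
hinge proj [150.66528974 157.6855133 ] [377.26977578 172.16625739]
filter [ 0.61017365 -0.23061148] [-0.04079356 -0.21965799 -0.06342819 -0.31467398] [337.45889394 188.35843892] [145.43258326 221.10315032]
used [ 0.60612004 -0.16659207]
cap [ 0.60446104 -0.09958955]
[-2.03633262e+01  1.86692313e+01  1.57480570e+01  8.72146711e+01
  5.25705772e-02  6.74109108e+01] 3.0 [ 0.61271495 -0.22715999  0.15731057] [-1.79894769e+02 -1.00718268e-01  9.22256082e+01] 0.07502775369651773
[[[-1.1,-0.9,29.1,-0.001,-0.001,0.001],[-1.1,-0.9,29.1,-0.001,-0.001,0.001],[-1.1,-0.9,29.1,-0.001,-0.001,0.001]]]
```

Emit:
servo_tool([
  [[0,0,0,0,0,0],[0,0.5,30,0,0,0],[0,0,20,0,0,0],[0,0,0,0,0,0]],
])

```text
time: 3.4
ee_pos: [0.6083, -0.2313, 0.1075]
tcp_rot: [-179.8, -0.1, 91.6]
wrist_force: [-0.7, -0.0, -1.0]
opening: 0.0749
```

Run:
```python
from workcell import bot
import cv2
c=bot.camera("scene")
cv2.imwrite("pics/s1.png",cv2.resize(c["color"][170:310,70:250,::-1],(771,600),interpolation=cv2.INTER_CUBIC))
print(bot.get_obs()["ee_pos"])
```

```text
[ 0.60904737 -0.23139925  0.10958966]
```

View pics/s1.png

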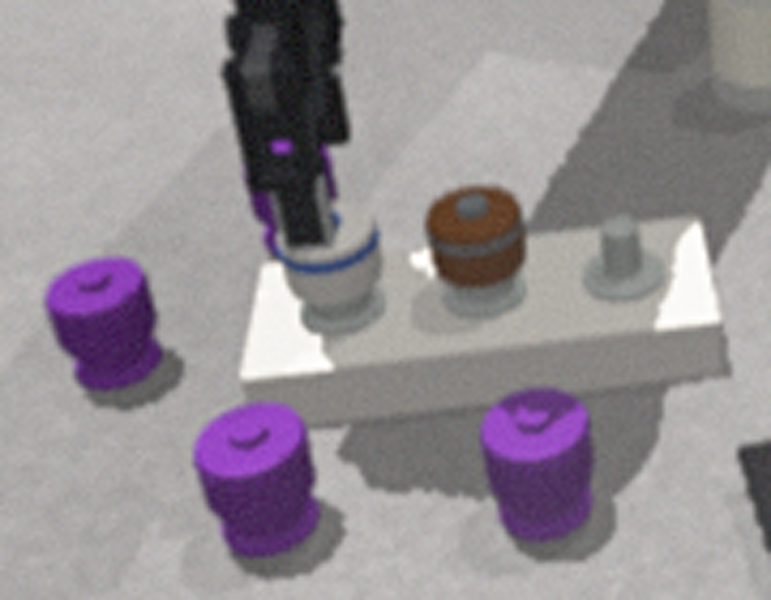

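Emit:
servo_tool([
  [[0.8,1,20,0,0,0],[0,0,20,0,0,0],[0,0,0,0,0,0]],
])

```text
time: 3.75
ee_pos: [0.6104, -0.2302, 0.0693]
tcp_rot: [-179.9, -0.0, 91.7]
wrist_force: [-0.3, -0.2, 0.0]
opening: 0.0751
```

Emit:
servo_tool([
  [[0,0,0,0,0,0],[0,0,0,0,0,0],[0,0,0,0,0,0],[0,0,0,0,0,0],[0,0,0,0,0,0]],
], gripper=30, newtons=45)

```text
time: 4.25
ee_pos: [0.6119, -0.2304, 0.0724]
tcp_rot: [179.9, 0.1, 91.8]
wrist_force: [-3.7, 0.4, 4.6]
opening: 0.043
```

Emit:
servo_tool([
  [[0,0,0,0,0,0],[0,0,0,0,0,0]],
])

```text
time: 4.45
ee_pos: [0.6119, -0.2304, 0.0724]
tcp_rot: [179.9, 0.1, 91.8]
wrist_force: [-3.6, 0.8, 6.8]
opening: 0.0426
```

```bash
cat >> h.py <<'E'
ST=(.6307,.1952,.2553)
RP,OP=port(*ST)
def pt(psi,tilt=None):
    c,s=np.cos(psi),np.sin(psi); x=RP@[c,s,0]; z=-RP[:,2]; return np.c_[x,np.cross(z,x),z]
def PP(p): return W(RP,OP,p)
def inport(o=None):
    p,R=cur(o); q=RP.T@(p-OP)*1000; A=RP.T@R; return np.round(q,1),round(float(np.arctan2(A[1,0],A[0,0])),3),np.round(A[:,2],3)
E
python3 - <<'E'
from h import *
p=np.array([.6104,-.2304,.0695]);R=down(91.8)
p,R=plan(p,R,[.6105,-.2304,.22],R,step=40)
plan(p,R,PP([0,0,140]),pt(np.pi),step=35)
E
```

```text
[[[0,0,-37.6,0,0,0],[0,0,-37.6,0,0,0],[0,0,-37.7,0,0,0],[0,0.1,-37.6,0,0,0]]]
[[[31.7,-1.9,-4.4,-0.03,-0.024,-0.136],[31.5,2.6,-5.1,-0.03,-0.024,-0.136],[30.7,7,-5.7,-0.03,-0.024,-0.136],[29.3,11.2,-6.2,-0.03,-0.024,-0.136],[27.4,15.3,-6.5,-0.03,-0.024,-0.136]]]
[[[24.9,19,-6.6,-0.03,-0.024,-0.136],[21.9,22.4,-6.5,-0.03,-0.024,-0.136],[18.6,25.3,-6.3,-0.03,-0.024,-0.136],[14.8,27.8,-5.9,-0.03,-0.024,-0.136],[10.8,29.7,-5.3,-0.03,-0.024,-0.136]]]
[[[6.5,31,-4.6,-0.03,-0.024,-0.136],[2.2,31.7,-3.7,-0.03,-0.024,-0.136],[-2.3,31.8,-2.8,-0.03,-0.024,-0.136]]]
```

Emit:
servo_tool([
  [[0,0,-15,0,0,0],[0,0,-35,0,0,0],[0,0,-40,0,0,0],[0,0,-40,0,0,0],[0,0,-20,0,0,0]],
])

```text
time: 4.95
ee_pos: [0.612, -0.23, 0.2259]
tcp_rot: [179.7, 0.1, 91.8]
wrist_force: [0.0, 0.5, -1.5]
opening: 0.0425
```

Emit:
servo_tool([
  [[31.7,-1.9,-4.4,-0.03,-0.024,-0.136],[31.5,2.6,-5.1,-0.03,-0.024,-0.136],[30.7,7,-5.7,-0.03,-0.024,-0.136],[29.3,11.2,-6.2,-0.03,-0.024,-0.136],[27.4,15.3,-6.5,-0.03,-0.024,-0.136]],
])

```text
time: 5.45
ee_pos: [0.5969, -0.0705, 0.2439]
tcp_rot: [174.2, 9.3, 130.7]
wrist_force: [0.4, -0.6, -1.6]
opening: 0.0427
```

Emit:
servo_tool([
  [[24.9,19,-6.6,-0.03,-0.024,-0.136],[21.9,22.4,-6.5,-0.03,-0.024,-0.136],[18.6,25.3,-6.3,-0.03,-0.024,-0.136],[14.8,27.8,-5.9,-0.03,-0.024,-0.136],[10.8,29.7,-5.3,-0.03,-0.024,-0.136]],
])

```text
time: 5.95
ee_pos: [0.5819, 0.0874, 0.2658]
tcp_rot: [175.6, 20.0, 170.1]
wrist_force: [-0.6, 0.8, -0.4]
opening: 0.043
```

Emit:
servo_tool([
  [[6.5,31,-4.6,-0.03,-0.024,-0.136],[2.2,31.7,-3.7,-0.03,-0.024,-0.136],[-2.3,31.8,-2.8,-0.03,-0.024,-0.136],[0,0,0,0,0,0],[0,0,0,0,0,0]],
])

```text
time: 6.45
ee_pos: [0.5732, 0.1811, 0.278]
tcp_rot: [-179.9, 25.0, -165.1]
wrist_force: [0.3, 0.0, -0.8]
opening: 0.0422
```

Run:
```python
from workcell import bot
import cv2
from h import *
for n in("scene","top"):
    c=bot.camera(n);im=c["color"][:,:,::-1]
    cr=im[110:270,300:440] if n=="scene" else im[125:225,80:210]
    cv2.imwrite(f"pics/{n}2.png",cv2.resize(cr,(525,600) if n=="scene" else (780,600),interpolation=cv2.INTER_CUBIC))
o=bot.get_obs();print(o["q"],o["time"],o["opening"],o["ee_pos"],inport(o))
p,R=cur(o);plan(p,R,PP([0,0,60]),pt(np.pi),step=40)
```

```text
[ 18.08275606 -11.78357698  -7.13367329  69.7307899   -1.47128194
   2.96351688] 6.55 0.04286044330661612 [0.57363869 0.18011831 0.2772626 ] (array([  0.3,  -0.2, 140.3]), -3.139, array([-0.001, -0.   , -1.   ]))
[[[0.1,0.1,26.8,0,0,0.001],[0.1,0,26.7,0,0,0.001],[0.1,0.1,26.8,0,0,0.001]]]
```

View pics/scene2.png

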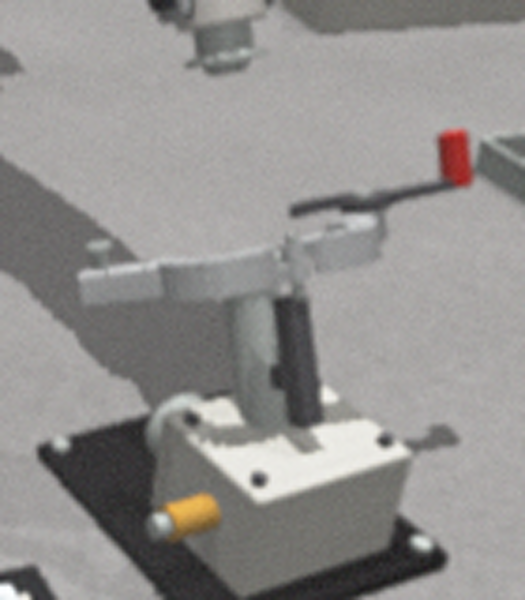

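View pics/top2.png

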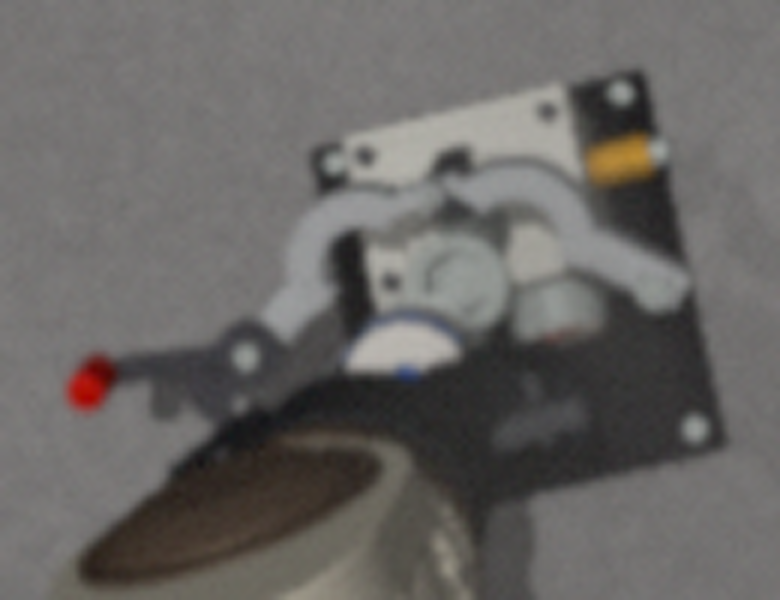

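Run:
```python
from h import *
print(proj("scene",PP([0.3,0,100])),proj("scene",PP([0.3,0,94])),proj("top",PP([.3,-.2,152])))
for d in ([3,0,0],[0,3,0]): print(proj("scene",PP([0.3+d[0],d[1],94]))-proj("scene",PP([0.3,0,94])), proj("top",PP([0.3+d[0],d[1],152]))-proj("top",PP([0.3,0,152])))
```

```text
[358.28867312 126.40234852] [358.72228014 129.58774644] [148.07062942 190.42303289]
[ 0.98879375 -0.1542245 ] [-0.41081875 -1.3973952 ]
[ 1.31679958 -0.24370926] [-1.43803367  0.3477541 ]
```

Run:
```python
from h import *
import cv2
from workcell import bot
c=bot.camera("top"); im=c["color"][:,:,::-1].copy()
d=bot.camera("scene"); im2=d["color"][:,:,::-1].copy()
big=cv2.resize(im[165:205,120:180],(780,520),interpolation=cv2.INTER_CUBIC)
bs=cv2.resize(im2[95:145,330:390],(720,600),interpolation=cv2.INTER_CUBIC)
th=np.linspace(0,6.28,60)
def ring(n,img,r,z,off,s,col):
    P=np.array([PP([.3+r*np.cos(t),-.2+r*np.sin(t),z]) for t in th])
    q=((proj(n,P)+.5-off)*s).astype(int); cv2.polylines(img,[q.reshape(-1,1,2)],True,col,1)
ring("top",big,22,148,[120,165],13,(0,255,0));ring("top",big,3,152,[120,165],13,(0,0,255));ring("top",big,20,0,[120,165],13,(255,255,0))
ring("scene",bs,20,100,[330,95],12,(0,255,0));ring("scene",bs,11.2,94,[330,95],12,(0,0,255));ring("scene",bs,14,110,[330,95],12,(255,0,0))
cv2.imwrite("pics/ov_t.png",big);cv2.imwrite("pics/ov_s.png",bs)
```

```text
(no output)
```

View pics/ov_t.png

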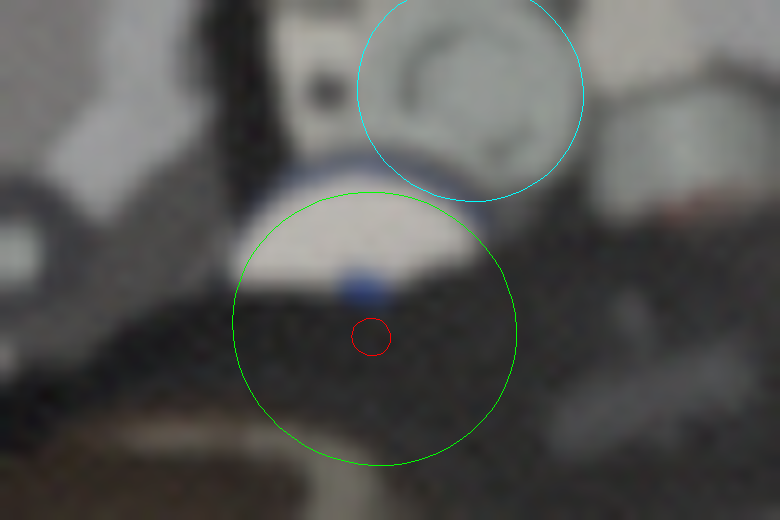

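View pics/ov_s.png

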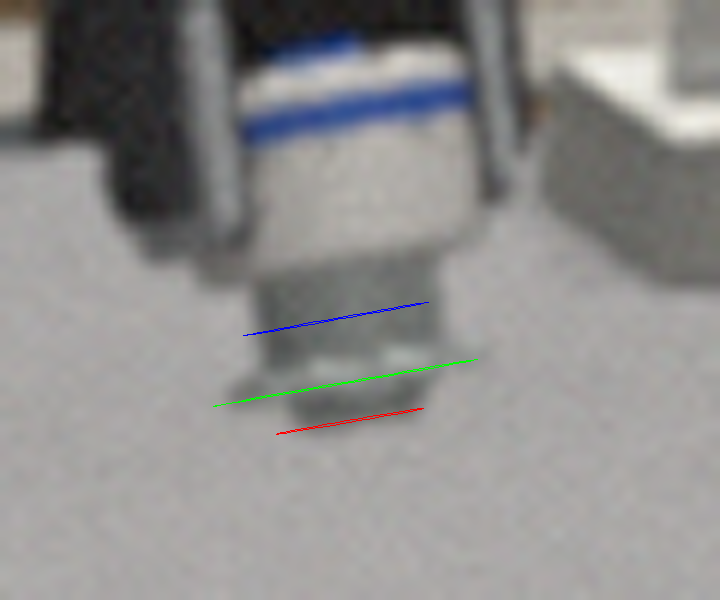

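```bash
cat > fit2.py <<'E'
from h import *
th=np.linspace(0,2*np.pi,180)
G=np.array([.3,-.2,140.3]); 
def ring(n,v,r,z):
    dx,dy,dz,ty,tx=v
    Q=Ro.from_euler('xy',[tx,ty]).as_matrix()
    P=np.c_[r*np.cos(th),r*np.sin(th),np.full(180,z-40.4)]@Q.T+G+[dx,dy,dz]
    return proj(n,P/1000@RP.T+OP)
T=lambda x,y:((x+.5)/13-.5+120,(y+.5)/13-.5+165)
S=lambda x,y:((x+.5)/12-.5+330,(y+.5)/12-.5+95)
def f(v):
    e=[]
    a=ring("top",v,22,48);e+=[a[:,1].min()-T(0,170)[1]]
    a=ring("top",v,22,43);e+=[(a[:,1].min()-T(0,150)[1])*.7,(a[:,0].min()-T(228,0)[0])*.5]
    a=ring("top",v,5.5,52);e+=[(a[:,1].min()-T(0,270)[1])*.6,(a[:,0].mean()-T(364,0)[0])]
    a=ring("scene",v,20,1.3);l=a[a[:,0].argmin()];r=a[a[:,0].argmax()]
    e+=list((l-S(236,392)))+list((r-S(474,355)))
    a=ring("scene",v,10.7,-6);e+=[a[:,1].max()-S(0,430)[1],a[:,0].mean()-S(355,0)[0]]
    a=ring("scene",v,22,42);l=a[a[:,0].argmin()];e+=list(.6*(l-S(242,133)))
    a=ring("scene",v,22,18);e+=[.5*(a[:,0].argmin()*0+a[a[:,0].argmin()][1]-S(0,262)[1])]
    e+=[v[4]*20]
    return np.array(e)
s=least_squares(f,[0,0,0,0,0],x_scale=[1,1,1,.05,.05],diff_step=1e-3,loss='soft_l1');print(s.x,s.cost,np.round(s.fun,2))
print("flange centre offset", Ro.from_euler('xy',[s.x[4],s.x[3]]).as_matrix()@[0,0,-40.4]+[0,0,40.4]+s.x[:3]+[.3,-.2,0])
for ty in (0,.1,.2,.3):
    q=least_squares(lambda w:f(np.r_[w[:3],ty,w[3]]),[0,0,0,0],x_scale=[1,1,1,.05],diff_step=1e-3);print(ty,q.x,q.cost)
E
python3 fit2.py
python3 - <<'E'
E
```

```text
[3.93507907e+00 8.94296682e-01 2.52243377e-02 7.49912035e-02
 2.38825774e-03] 4.006766783320022 [-0.55  0.37 -0.16  0.16 -0.54 -1.3  -0.12  0.98 -0.03 -0.01  0.13 -3.01
 -0.13  0.98  0.05]
flange centre offset [1.20828191 0.7907822  0.13888435]
0 [ 4.82188107  0.69438725 -0.02353337 -0.0440334 ] 7.182252798626877
0.1 [ 4.08162712e+00  1.96271769e+00 -1.78146713e-01  2.34661266e-03] 6.3952049460041955
0.2 [ 3.4562296   3.19826285 -0.63787166  0.04718091] 6.976186601713469
0.3 [ 2.95007234  4.41323609 -1.48813709  0.08836197] 8.865394653881605
```

Emit:
servo_tool([
  [[0,0,0,0,0,0.143],[0,0,0,0,0,0.143],[0,0,0,0,0,0.143],[0,0,0,0,0,0.143],[0,0,0,0,0,0.143]],
])

```text
time: 7.15
ee_pos: [0.5738, 0.1799, 0.2765]
tcp_rot: [163.0, 18.5, 150.7]
wrist_force: [-0.2, -0.5, -1.5]
opening: 0.0425
```

Emit:
servo_tool([
  [[0,0,0,0,0,0.143],[0,0,0,0,0,0.143],[0,0,0,0,0,0.143],[0,0,0,0,0,0.143],[0,0,0,0,0,0.143]],
])

```text
time: 7.65
ee_pos: [0.5738, 0.1799, 0.2765]
tcp_rot: [155.3, 3.3, 111.8]
wrist_force: [0.0, 0.1, -1.9]
opening: 0.0424
```

Emit:
servo_tool([
  [[0,0,0,0,0,0.141],[0,0,0,0,0,0],[0,0,0,0,0,0]],
])

```text
time: 7.95
ee_pos: [0.5738, 0.1803, 0.2766]
tcp_rot: [155.1, 0.2, 105.0]
wrist_force: [0.5, 0.6, -1.9]
opening: 0.0429
```

Run:
```python
from h import *
import cv2
from workcell import bot
d=bot.camera("scene"); im2=d["color"][:,:,::-1].copy()
o=bot.get_obs();print(inport(o)); g=inport(o)[0]
bs=cv2.resize(im2[95:145,330:390],(720,600),interpolation=cv2.INTER_CUBIC)
cv2.imwrite("pics/r0.png",bs.copy())
th=np.linspace(0,6.28,60)
def ring(n,img,r,z,off,s,col):
    P=np.array([PP([g[0]+r*np.cos(t),g[1]+r*np.sin(t),g[2]-40.4+z]) for t in th])
    q=((proj(n,P)+.5-off)*s).astype(int); cv2.polylines(img,[q.reshape(-1,1,2)],True,col,1)
for r,z in((20,0),(11.2,-6),(14,4),(14,18),(22,18),(22,48)): ring("scene",bs,r,z,[330,95],12,(0,255,0))
cv2.imwrite("pics/r1.png",bs)
```

```text
(array([1.000e-01, 0.000e+00, 1.396e+02]), 1.578, array([-0.001,  0.   , -1.   ]))
```

View pics/r1.png

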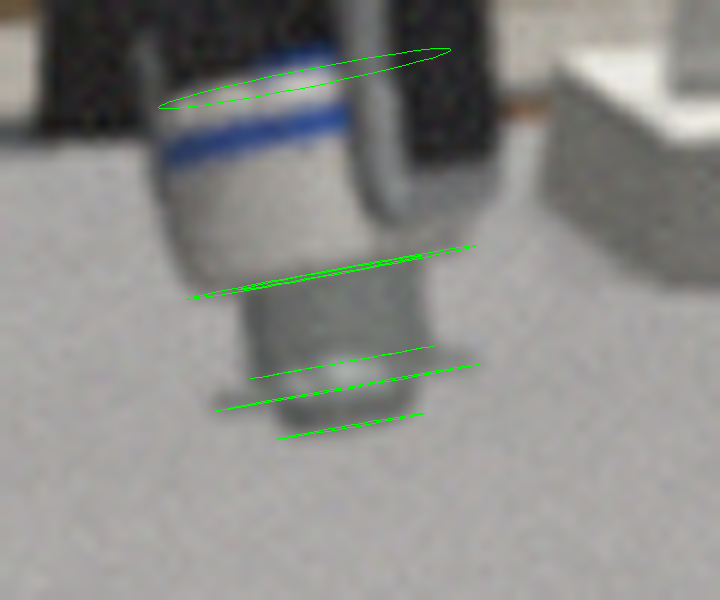

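Run:
```python
from h import *
import cv2
from workcell import bot
d=bot.camera("top"); im2=d["color"][:,:,::-1].copy()
o=bot.get_obs();print(inport(o)); g=inport(o)[0]
bs=cv2.resize(im2[160:205,120:180],(800,600),interpolation=cv2.INTER_CUBIC)
th=np.linspace(0,6.28,60)
def ring(n,img,r,z,off,s,col):
    P=np.array([PP([g[0]+r*np.cos(t),g[1]+r*np.sin(t),g[2]-40.4+z]) for t in th])
    q=((proj(n,P)+.5-off)*s).astype(int); cv2.polylines(img,[q.reshape(-1,1,2)],True,col,1)
for r,z in((22,48),(5,52),(20,-g[2]+40.4)): ring("top",bs,r,z,[120,160],13.33,(0,255,0))
cv2.imwrite("pics/r2.png",bs)
```

```text
(array([2.000e-01, 1.000e-01, 1.396e+02]), 1.578, array([-0.001,  0.   , -1.   ]))
```

View pics/r2.png

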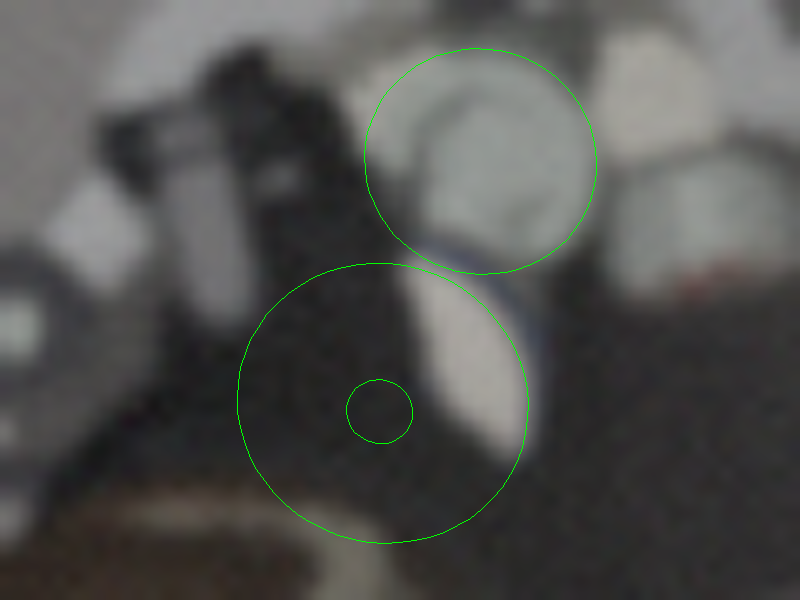

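Emit:
servo_tool([
  [[0,0,25,0,0,0],[0,0,30,0,0,0],[0,0,25,0,0,0],[0,0,5,0,0,0],[0,0,0,0,0,0]],
])

```text
time: 8.55
ee_pos: [0.608, 0.1897, 0.1988]
tcp_rot: [155.1, 0.1, 104.9]
wrist_force: [0.3, -0.2, -2.1]
opening: 0.0425
```

Run:
```python
from h import *
import cv2
from workcell import bot
o=bot.get_obs();print(inport(o),o["wrist_force"]); g=inport(o)[0]
th=np.linspace(0,6.28,60)
def ring(n,img,r,z,off,s,col,g=g):
    P=np.array([PP([g[0]+r*np.cos(t),g[1]+r*np.sin(t),g[2]-40.4+z]) for t in th])
    q=((proj(n,P)+.5-off)*s).astype(int); cv2.polylines(img,[q.reshape(-1,1,2)],True,col,1)
bs=cv2.resize(bot.camera("scene")["color"][135:195,330:402,::-1],(720,600),interpolation=cv2.INTER_CUBIC)
for r,z in((20,0),(11.2,-6)): ring("scene",bs,r,z,[330,135],10,(0,255,0))
cv2.imwrite("pics/i1.png",bs)
bs=cv2.resize(bot.camera("top")["color"][155:200,125:185,::-1],(800,600),interpolation=cv2.INTER_CUBIC)
for r,z in((22,48),(20,-g[2]+40.4)): ring("top",bs,r,z,[125,155],13.33,(0,255,0))
cv2.imwrite("pics/i2.png",bs)
```

```text
(array([-0.5,  0.4, 54.1]), 1.576, array([-0.003,  0.   , -1.   ])) [ 0.32996061 -0.1710615  -2.09112802]
```

View pics/i1.png

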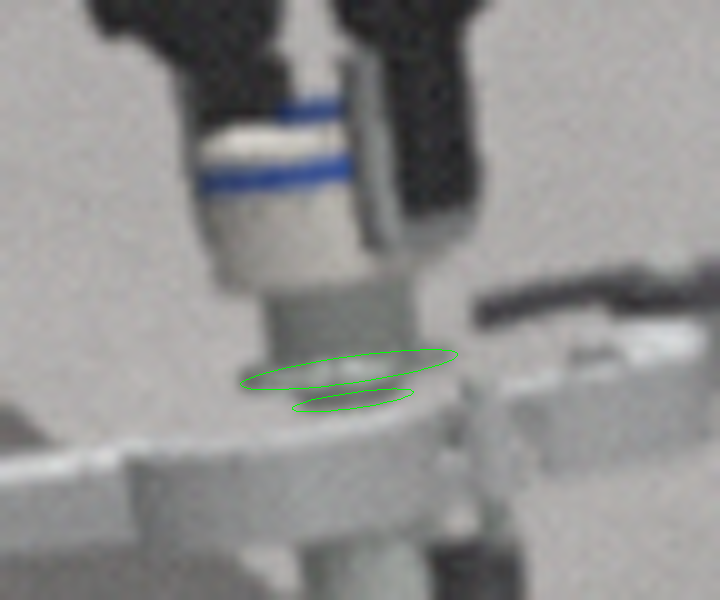

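View pics/i2.png

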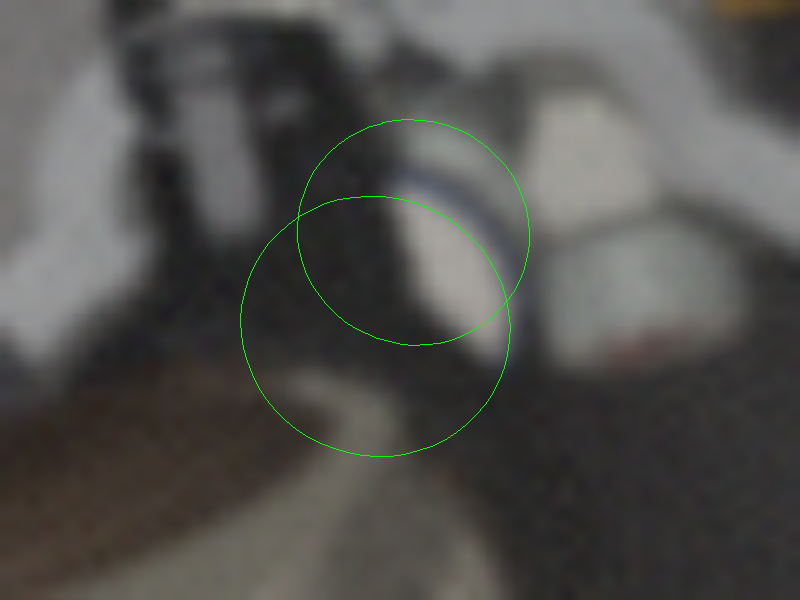

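Emit:
servo_tool([
  [[-0.3,0.2,4,0,0,0],[0,0,3,0,0,0],[0,0,3,0,0,0],[0,0,2,0,0,0],[0,0,0,0,0,0]],
])

```text
time: 9.15
ee_pos: [0.6134, 0.1909, 0.1883]
tcp_rot: [155.1, 0.1, 104.9]
wrist_force: [-0.2, -0.2, -2.3]
opening: 0.0431
```

Run:
```python
from h import *
from workcell import bot
o=bot.get_obs();print(inport(o),o["wrist_force"],RP.T@o["wrist_force"],o["torque"])
```

```text
(array([ 0. ,  0.2, 42.3]), 1.575, array([-0.001,  0.   , -1.   ])) [-0.21578417 -0.24383636 -2.26618242] [-1.20276621 -0.18143983 -1.93959654] [-0.11796569  0.49408046  0.01081236]
```

Emit:
servo_tool([
  [[0,0,1,0,0,0],[0,0,1,0,0,0],[0,0,0.5,0,0,0],[0,0,0,0,0,0]],
])

```text
time: 9.55
ee_pos: [0.6143, 0.1911, 0.1873]
tcp_rot: [155.0, 0.1, 104.9]
wrist_force: [-6.5, -2.3, 4.5]
opening: 0.0427
```

Emit:
servo_tool([
  [[0,0,1,0,0,0],[0,0,0.5,0,0,0],[0,0,0,0,0,0]],
])

```text
time: 9.85
ee_pos: [0.6143, 0.1911, 0.1872]
tcp_rot: [155.0, 0.1, 104.9]
wrist_force: [-17.5, -4.1, 13.6]
opening: 0.0427
```

Run:
```python
from h import *
from workcell import bot
o=bot.get_obs();print(inport(o),o["wrist_force"],RP.T@o["wrist_force"],o["torque"])
```

```text
(array([ 0.5,  0.2, 40.9]), 1.575, array([-0.,  0., -1.])) [-17.52007733  -4.08886904  13.63733511] [-10.53637252   0.46810603  19.96032563] [-0.68167134  2.49198095 -0.04817995]
```

Emit:
servo_tool([
  [[0,-0.7,0,0,0,0],[0,-0.7,0,0,0,0],[0,0,0,0,0,0]],
])

```text
time: 10.15
ee_pos: [0.6142, 0.1911, 0.1872]
tcp_rot: [154.9, 0.1, 104.9]
wrist_force: [-8.9, -1.8, 11.0]
opening: 0.0426
```

Run:
```python
from h import *
from workcell import bot
o=bot.get_obs();print(inport(o),RP.T@o["wrist_force"],RP.T@o["torque"])
import cv2
g=np.array([0,0,40.4])
th=np.linspace(0,6.28,60)
def ring(n,img,r,z,off,s,col,g=g):
    P=np.array([PP([g[0]+r*np.cos(t),g[1]+r*np.sin(t),z]) for t in th])
    q=((proj(n,P)+.5-off)*s).astype(int); cv2.polylines(img,[q.reshape(-1,1,2)],True,col,1)
bs=cv2.resize(bot.camera("scene")["color"][135:195,330:402,::-1],(720,600),interpolation=cv2.INTER_CUBIC)
for r,z in((20,2.6),(22,18)): ring("scene",bs,r,z,[330,135],10,(0,255,0))
cv2.imwrite("pics/i3.png",bs)
```

```text
(array([ 0.3,  0.2, 40.9]), 1.575, array([ 0.002,  0.001, -1.   ])) [-3.59669393  0.55503606 13.82241664] [-0.1149301   1.14317267  0.02425376]
```

View pics/i3.png

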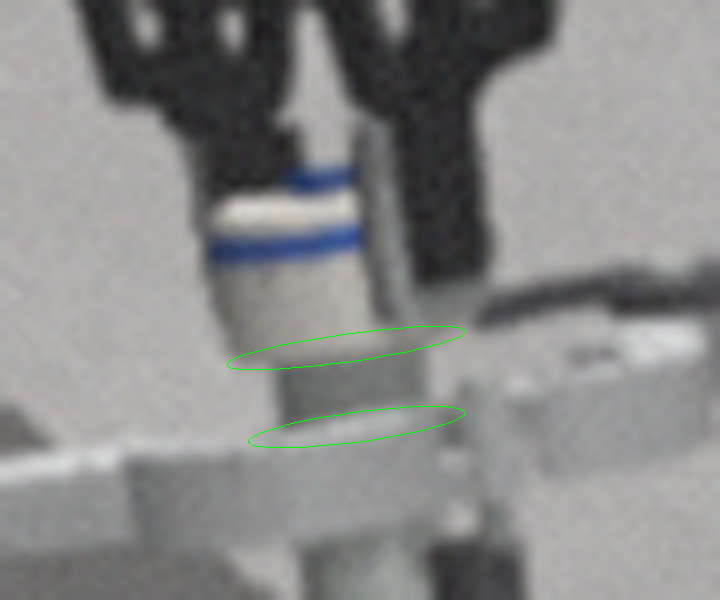

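Emit:
servo_tool([
  [[0,0,0,0,0,0],[0,0,0,0,0,0],[0,0,0,0,0,0],[0,0,0,0,0,0]],
], gripper=62)

```text
time: 10.6
ee_pos: [0.6139, 0.191, 0.1843]
tcp_rot: [155.1, 0.1, 104.9]
wrist_force: [0.7, 0.8, 0.5]
opening: 0.0621
```

Emit:
servo_tool([
  [[0,0,-10,0,0,0],[0,0,-30,0,0,0],[0,0,-30,0,0,0],[0,0,0,0,0,0],[0,0,0,0,0,0]],
])

```text
time: 11.1
ee_pos: [0.5854, 0.1835, 0.2495]
tcp_rot: [154.9, 0.1, 104.9]
wrist_force: [-0.8, 0.2, -0.3]
opening: 0.0619
```

Run:
```python
from h import *
from workcell import bot
o=bot.get_obs();print(inport(o),RP.T@o["wrist_force"],o["time"])
import cv2
th=np.linspace(0,6.28,60)
def ring(n,img,r,z,off,s,col):
    P=np.array([PP([r*np.cos(t),r*np.sin(t),z]) for t in th])
    q=((proj(n,P)+.5-off)*s).astype(int); cv2.polylines(img,[q.reshape(-1,1,2)],True,col,1)
bs=cv2.resize(bot.camera("scene")["color"][135:195,330:402,::-1],(720,600),interpolation=cv2.INTER_CUBIC)
for r,z in((20,2.6),(22,18),(22,48)): ring("scene",bs,r,z,[330,135],10,(0,255,0))
cv2.imwrite("pics/j1.png",bs)
c=bot.camera("top");pickle.dump(c,open("top3.pkl","wb"))
bs=cv2.resize(c["color"][125:225,80:210,::-1],(780,600),interpolation=cv2.INTER_CUBIC)
for r,z in((20,2.6),(22,48)): ring("top",bs,r,z,[80,125],6,(0,255,0))
cv2.imwrite("pics/j2.png",bs)
```

```text
(array([ -0.3,   0.2, 109.9]), 1.575, array([ 0.001,  0.001, -1.   ])) [-0.77044491  0.3705366   0.01260868] 11.1
```

View pics/j1.png

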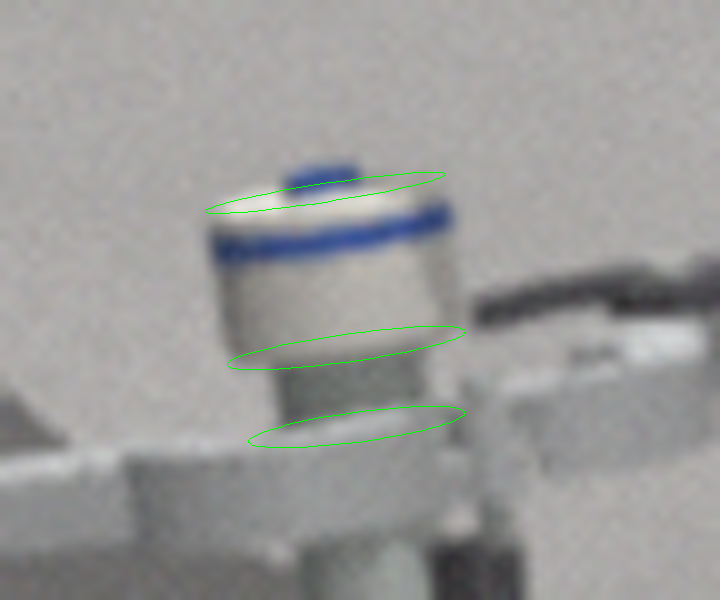

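View pics/j2.png

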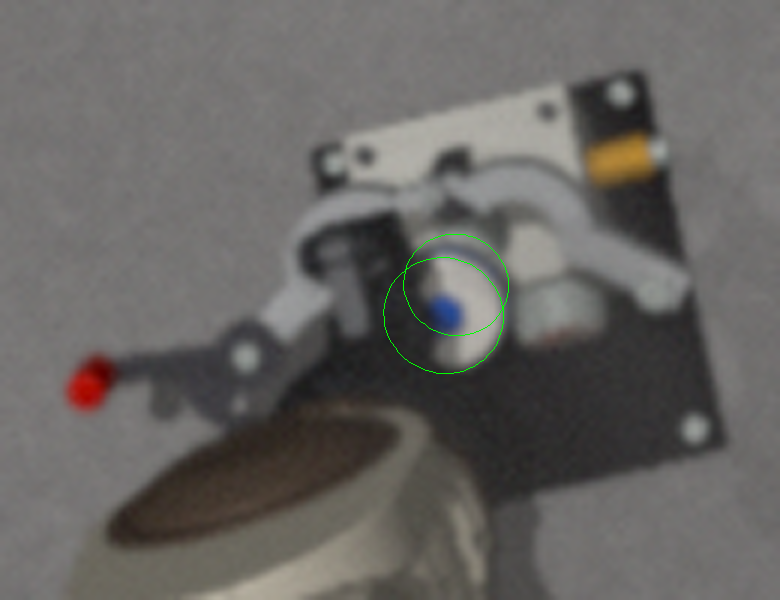

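Emit:
servo_tool([
  [[0,0,15,0,0,0],[0,0,10,0,0,0],[0,0,3,0,0,0],[0,0,0,0,0,0],[0,0,0,0,0,0]],
], gripper=0)

```text
time: 11.7
ee_pos: [0.5968, 0.1865, 0.2224]
tcp_rot: [155.1, 0.1, 104.9]
wrist_force: [0.3, 0.4, 0.6]
opening: 0.0005
```

Emit:
servo_tool([
  [[0,0,3,0,0,0],[0,0,3,0,0,0],[0,0,2,0,0,0],[0,0,0,0,0,0]],
])

```text
time: 12.1
ee_pos: [0.6, 0.1873, 0.215]
tcp_rot: [155.1, 0.1, 104.9]
wrist_force: [1.0, 0.1, -0.5]
opening: -0.0
```

Emit:
servo_tool([
  [[0,0,1,0,0,0],[0,0,1,0,0,0],[0,0,0,0,0,0]],
])

```text
time: 12.4
ee_pos: [0.6008, 0.1876, 0.2134]
tcp_rot: [155.1, 0.1, 104.9]
wrist_force: [-0.1, 0.4, -0.1]
opening: 0.0001
```

Run:
```python
from h import *
from workcell import bot
o=bot.get_obs();print(inport(o),RP.T@o["wrist_force"],o["time"],o["opening"])
```

```text
(array([-1.1,  0.2, 70.5]), 1.575, array([-0.001,  0.   , -1.   ])) [-0.06607462  0.3720148  -0.1317048 ] 12.4 5.2834116704794845e-05
```

Emit:
servo_tool([
  [[0,0,1,0,0,0],[0,0,1,0,0,0],[0,0,0,0,0,0]],
])

```text
time: 12.7
ee_pos: [0.6016, 0.1878, 0.2115]
tcp_rot: [155.1, 0.1, 104.9]
wrist_force: [-0.0, -1.4, -0.7]
opening: -0.0
```

Emit:
servo_tool([
  [[0,0,1,0,0,0],[0,0,0.5,0,0,0],[0,0,0,0,0,0]],
])

```text
time: 13.0
ee_pos: [0.6022, 0.1879, 0.2109]
tcp_rot: [155.0, 0.1, 104.9]
wrist_force: [-4.3, -1.5, 4.7]
opening: 0.0004
```

Run:
```python
from h import *
from workcell import bot
o=bot.get_obs();print(inport(o),RP.T@o["wrist_force"],o["time"],o["opening"])
```

```text
(array([-0.9,  0.2, 67.6]), 1.575, array([-0.,  0., -1.])) [-2.0939124  -0.34122428  6.21545085] 13.0 0.0004103343573918913
```

Emit:
servo_tool([
  [[0,0,1,0,0,0],[0,0,0.5,0,0,0],[0,0,0,0,0,0]],
])

```text
time: 13.3
ee_pos: [0.6026, 0.188, 0.2111]
tcp_rot: [155.0, 0.1, 104.9]
wrist_force: [-13.3, -3.6, 14.1]
opening: -0.0
```

Run:
```python
from h import *
from workcell import bot
o=bot.get_obs();print(inport(o),RP.T@o["wrist_force"],o["time"],o["opening"])
tl,cm=.9813,.3376
k=cam([-83,62,31],cm,tl);print("knob",k,"pivot",left([-54,12,13],tl))
pv=left([-54,12,13],tl);a=np.arctan2(k[1]-pv[1],k[0]-pv[0]);print("lever ang",a)
```

```text
(array([-0.5,  0.2, 67.6]), 1.575, array([ 0.001,  0.001, -1.   ])) [-6.50701035 -0.13627701 18.62130395] 13.3 -1.9487687136577237e-05
knob [  3.19530468 139.71104816  31.        ] pivot [-3.61611154 82.31240176 13.        ]
lever ang 1.4526801203465067
```

```bash
cat >> h.py <<'E'
def knobpose(t,c,z,flip=False):
    k=cam([-83,62,z],c,t); psi=2.0961+c-t+(np.pi if flip else 0)
    return PP(k),pt(psi)
def chain(p,R,poses,rd=1):
    rows=[]
    for tp,tR in poses:
        sh=np.round(R.T@(tp-p)*1000,rd);tu=np.round(Ro.from_matrix(R.T@tR).as_rotvec(),3)
        rows.append(list(map(float,sh))+list(map(float,tu)));p=p+R@sh/1000;R=R@Ro.from_rotvec(tu).as_matrix()
    for i in range(0,len(rows),5): print("[[%s]]"%",".join(str(r).replace(' ','').replace('.0,',',').replace('.0]',']').replace('-0,','0,') for r in rows[i:i+5]))
    return p,R
E
python3 - <<'E'
from h import *
p,R=cur()
p,R=plan(p,R,p+RP[:,2]*.033,R,step=20)
p,R=plan(p,R,knobpose(.9813,.3376,100)[0],knobpose(.9813,.3376,31)[1],step=40)
E
```

```text
[[[0,0,-16.5,0,0,0],[0,0,-16.5,0,0,0]]]
[[[34.9,1.1,0.2,0,0,0.031],[34.9,0,0.2,0,0,0.031],[34.9,-1.1,0.2,0,0,0.031],[34.8,-2.1,0.1,0,0,0.031]]]
```

Emit:
servo_tool([
  [[0,0,-18,0,0,0],[0,0,-18,0,0,0]],
])

```text
time: 13.5
ee_pos: [0.5878, 0.1841, 0.2413]
tcp_rot: [155.1, 0.1, 104.9]
wrist_force: [-0.1, -0.3, 0.4]
opening: 0.0
```

Emit:
servo_tool([
  [[34.9,1.1,0,0,0,0.031],[34.9,0,0,0,0,0.031],[34.9,-1.1,0,0,0,0.031],[34.8,-2.1,0,0,0,0.031],[0,0,0,0,0,0]],
], gripper=50)

```text
time: 14.0
ee_pos: [0.5552, 0.3235, 0.2427]
tcp_rot: [155.2, -3.0, 98.6]
wrist_force: [-1.1, -1.4, 0.6]
opening: 0.05
```

Run:
```python
from h import *
from workcell import bot
import cv2
c=bot.camera("scene");t=bot.camera("top")
cv2.imwrite("pics/k1.png",np.hstack([cv2.resize(c["color"][100:200,350:460,::-1],(440,400),interpolation=cv2.INTER_CUBIC),cv2.resize(t["color"][140:220,70:142,::-1],(360,400),interpolation=cv2.INTER_CUBIC)]))
o=bot.get_obs();print(inport(o),o["q"])
p,R=cur(o); plan(p,R,*knobpose(.9813,.3376,33),step=25)
```

```text
(array([  2.4, 140.4, 101.3]), 1.453, array([-0.001,  0.001, -1.   ])) [ 33.1515153   -5.78458006  -5.56243481  66.43818761  -7.65371939
 113.63528247]
[[[-0.2,0.3,22.8,-0.001,0,0],[-0.2,0.3,22.7,-0.001,0,0],[-0.2,0.4,22.8,-0.001,0,0]]]
```

View pics/k1.png

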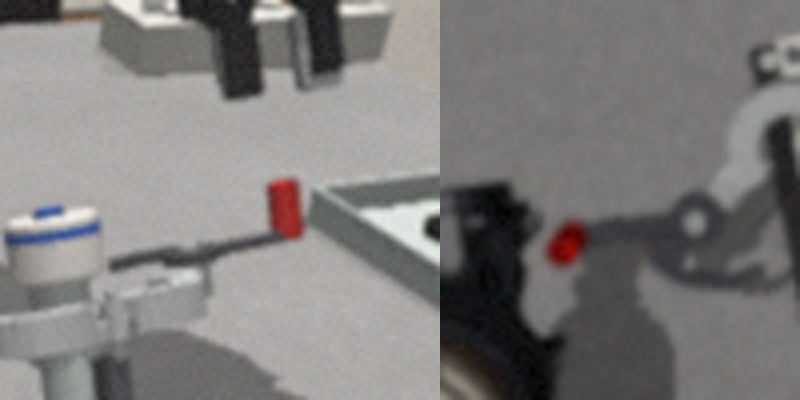

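Emit:
servo_tool([
  [[-0.2,0.3,23,0,0,0],[-0.2,0.3,23,0,0,0],[-0.2,0.3,21,0,0,0],[0,0,0,0,0,0]],
])

```text
time: 14.5
ee_pos: [0.5843, 0.3249, 0.1792]
tcp_rot: [155.5, -2.8, 98.3]
wrist_force: [-0.1, 0.0, -0.5]
opening: 0.0499
```

Run:
```python
from h import *
from workcell import bot
import cv2
c=bot.camera("scene");t=bot.camera("top")
cv2.imwrite("pics/k2.png",np.hstack([cv2.resize(c["color"][100:200,350:460,::-1],(440,400),interpolation=cv2.INTER_CUBIC),cv2.resize(t["color"][140:220,70:142,::-1],(360,400),interpolation=cv2.INTER_CUBIC)]))
o=bot.get_obs();print(inport(o),o["wrist_force"])
```

```text
(array([  3.4, 138. ,  34.9]), 1.451, array([-0.001, -0.   , -1.   ])) [-0.74103462  0.97958129  0.52713624]
```

View pics/k2.png

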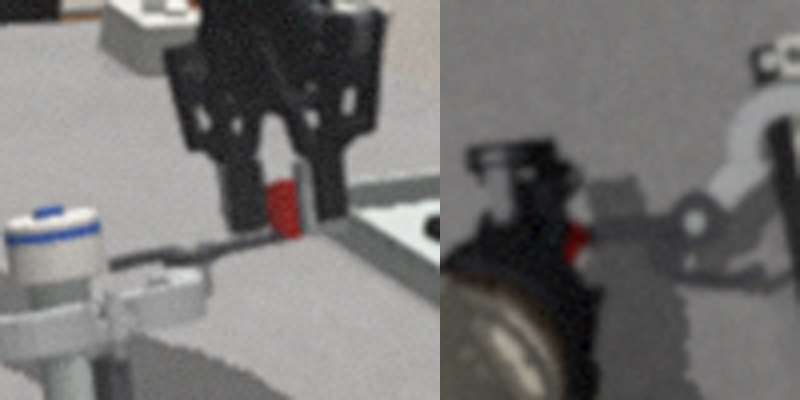

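Fingers straddle the knob (scene crop ~(283,208)). Close.

Emit:
servo_tool([
  [[1,0,0,0,0,0],[0,0,0,0,0,0],[0,0,0,0,0,0],[0,0,0,0,0,0],[0,0,0,0,0,0]],
], gripper=8, newtons=30)

```text
time: 15.1
ee_pos: [0.5845, 0.3281, 0.1842]
tcp_rot: [155.1, -2.9, 98.4]
wrist_force: [-3.4, -0.5, 6.0]
opening: 0.0149
```

Run:
```python
from h import *
from workcell import bot
o=bot.get_obs();print(inport(o),o["wrist_force"],o["opening"])
p,R=cur(o)
off=p-knobpose(.9813,.3376,34.9)[0]
print(RP.T@off)
poses=[knobpose(.9813,c,34.9) for c in np.linspace(.3376,0,6)[1:]]
p,R=chain(p,R,[(a,b) for a,b in poses])
```

```text
(array([  4.3, 140.2,  35.7]), 1.451, array([ 0.001,  0.001, -1.   ])) [-3.43054189 -0.48692925  5.97546219] 0.014854361180617642
[0.00110464 0.00053474 0.00079416]
[[[-0.8,2.9,0.8,0.001,-0.001,0.067],[-0.1,3.9,0,0,0,0.067],[-0.2,3.9,0,0,0,0.068],[-0.1,3.9,0,0,0,0.067],[-0.1,3.9,0,0,0,0.068]]]
```

Emit:
servo_tool([
  [[-0.3,3.5,0,0,0,0.067],[-0.1,3.9,0,0,0,0.067],[-0.2,3.9,0,0,0,0.068],[-0.1,3.9,0,0,0,0.067],[-0.1,3.9,0,0,0,0.068]],
])

```text
time: 15.6
ee_pos: [0.602, 0.3272, 0.1921]
tcp_rot: [157.3, -10.9, 80.6]
wrist_force: [-4.6, 6.2, 6.5]
opening: 0.015
```

Run:
```python
from h import *
from workcell import bot
import cv2
t=bot.camera("top")
cv2.imwrite("pics/k3.png",cv2.resize(t["color"][125:225,70:200,::-1],(780,600),interpolation=cv2.INTER_CUBIC))
o=bot.get_obs();print(inport(o),o["wrist_force"],o["opening"])
p,R=cur(o)
print(RP.T@(p-knobpose(.9813,0,35.7)[0]))
chain(p,R,[knobpose(t,0,35.7) for t in np.linspace(.9813,0,15)[1:]])
```

```text
(array([ 23.5, 135.1,  35.9]), 1.108, array([ 0.002,  0.003, -1.   ])) [-1.16131156  1.91302462  5.09378238] 0.015019823689317553
[0.00162816 0.00088796 0.00024558]
[[[-7,-8.8,0.2,0.001,-0.003,-0.077],[-5.3,-7.8,0,0,0,-0.07],[-5.4,-7.8,0,0,0,-0.07],[-5.4,-7.8,0,0,0,-0.07],[-5.4,-7.8,0,0,0,-0.07]]]
[[[-5.3,-7.8,0,0,0,-0.071],[-5.4,-7.8,0,0,0,-0.07],[-5.4,-7.8,0,0,0,-0.07],[-5.4,-7.7,0,0,0,-0.07],[-5.3,-7.8,0,0,0,-0.07]]]
[[[-5.4,-7.8,0,0,0,-0.07],[-5.4,-7.8,0,0,0,-0.07],[-5.3,-7.8,0,0,0,-0.07],[-5.4,-7.8,0,0,0,-0.07]]]
```

View pics/k3.png

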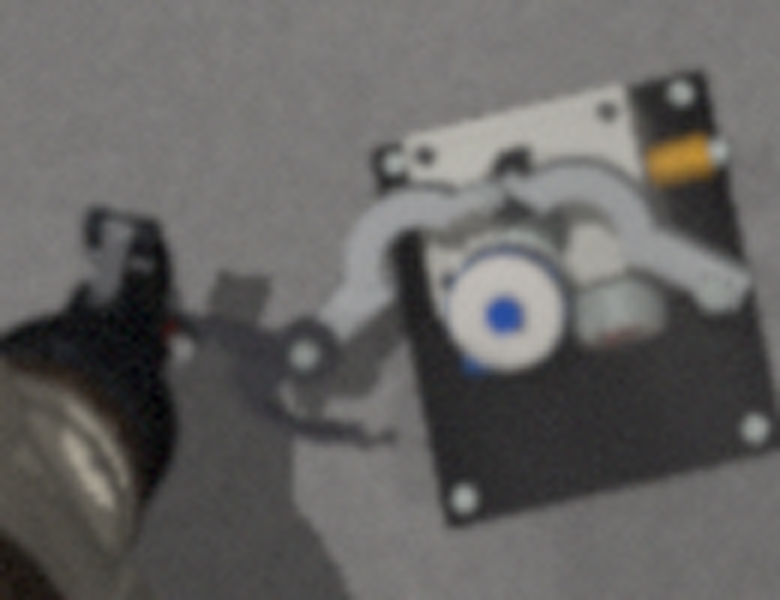

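Emit:
servo_tool([
  [[-5.4,-7.8,0,0,0,-0.07],[-5.4,-7.8,0,0,0,-0.07],[-5.4,-7.8,0,0,0,-0.07],[-5.4,-7.8,0,0,0,-0.07],[-5.4,-7.8,0,0,0,-0.07]],
])

```text
time: 16.15
ee_pos: [0.565, 0.3045, 0.1727]
tcp_rot: [155.1, -2.7, 99.4]
wrist_force: [-4.3, 4.3, 5.3]
opening: 0.0148
```

Emit:
servo_tool([
  [[-5.4,-7.8,0,0,0,-0.07],[-5.4,-7.8,0,0,0,-0.07],[-5.4,-7.8,0,0,0,-0.07],[-5.4,-7.8,0,0,0,-0.07],[-5.4,-7.8,0,0,0,-0.07]],
])

```text
time: 16.65
ee_pos: [0.5381, 0.2686, 0.1562]
tcp_rot: [155.7, 5.7, 117.7]
wrist_force: [-10.2, 5.3, 7.5]
opening: 0.0148
```

Run:
```python
from h import *
from workcell import bot
import cv2
t=bot.camera("top")
cv2.imwrite("pics/k4.png",cv2.resize(t["color"][125:225,70:200,::-1],(780,600),interpolation=cv2.INTER_CUBIC))
o=bot.get_obs();print(inport(o),RP.T@o["wrist_force"],o["opening"],o["time"])
p,R=cur(o)
th=.9813*4/14
print(RP.T@(p-knobpose(th,0,35.7)[0]))
q=inport(o)[0]; s=least_squares(lambda v:cam([-83,62,0],v[1],v[0])[:2]-q[:2],[th,0]);print(s.x)
chain(p,R,[knobpose(t,0,35.7) for t in np.linspace(s.x[0],-0.02,7)[1:]])
```

```text
(array([-62.7,  93.5,  35.5]), 1.823, array([-0.002,  0.003, -1.   ])) [-3.67253889  7.03448978 11.83845397] 0.015195469793925989 16.7
[-0.00150293  0.00070488 -0.00019037]
[0.29573    0.05327742]
[[[-3.8,-2.9,-0.2,-0.001,-0.004,-0.03],[-4,-5.9,0,0,0,-0.052],[-4,-5.9,0,0,0,-0.053],[-4,-5.9,0,0,0,-0.052],[-3.9,-5.9,0,0,0,-0.053]]]
[[[-4,-5.9,0,0,0,-0.053]]]
```

View pics/k4.png

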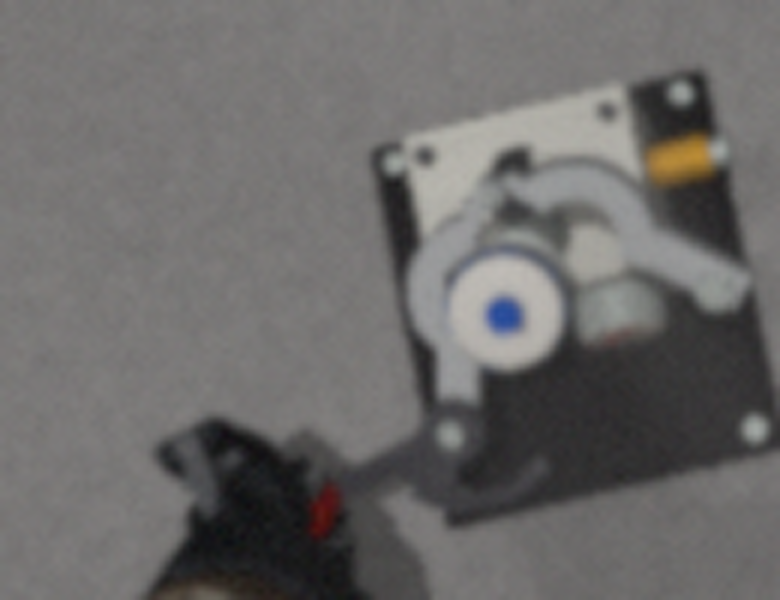

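Emit:
servo_tool([
  [[-3.8,-3.5,-0.3,0,0,-0.035],[-4,-5.9,0,0,0,-0.052],[-4,-5.9,0,0,0,-0.052],[-4,-5.9,0,0,0,-0.052]],
])

```text
time: 17.1
ee_pos: [0.5289, 0.2438, 0.1489]
tcp_rot: [157.3, 10.0, 127.8]
wrist_force: [-19.0, 4.1, 7.5]
opening: 0.0151
```

```bash
cat > st.py <<'E'
from h import *
from workcell import bot
import sys
o=bot.get_obs();print(inport(o),RP.T@o["wrist_force"],o["opening"],o["time"])
p,R=cur(o);q=inport(o)[0]; s=least_squares(lambda v:cam([-83,62,0],v[1],v[0])[:2]-q[:2],[float(sys.argv[1]),float(sys.argv[2])]);print("jaw,cam",s.x)
E
python3 st.py .1 0
```

```text
(array([-78.6,  72.7,  35.4]), 2.01, array([-0.004,  0.004, -1.   ])) [-12.53414525   8.78855171  14.14420716] 0.0151266875750162 17.1
jaw,cam [0.1022852  0.04909832]
```

Run:
```python
from h import *
p,R=cur()
pos=[]
for t in (.07,.04,.01,-.015): 
    a,b=knobpose(t,.05,35.5); pos.append((a,knobpose(t,0.03,35.5)[1]))
chain(p,R,pos)
```

```text
[[[-2.4,-3.7,-0.1,-0.002,-0.006,-0.047],[-2.3,-3.5,0,0,0,-0.03],[-2.2,-3.4,0,0,0,-0.03],[-1.8,-2.9,0,0,0,-0.025]]]
```

Emit:
servo_tool([
  [[-2.6,-3.7,0,0,0,-0.047],[-2.4,-3.5,0,0,0,-0.03],[-2.3,-3.4,0,0,0,-0.03],[0,0,0,0,0,0]],
])

```text
time: 17.5
ee_pos: [0.5261, 0.2321, 0.1463]
tcp_rot: [158.3, 12.2, 133.6]
wrist_force: [-20.4, 9.5, 7.7]
opening: 0.0152
```

```bash
python3 st.py 0.01 0.04;python3 - <<'E'
from workcell import bot
import cv2
t=bot.camera("top")
cv2.imwrite("pics/k5.png",cv2.resize(t["color"][125:225,70:200,::-1],(780,600),interpolation=cv2.INTER_CUBIC))
E
```

```text
(array([-84.8,  62.1,  35.5]), 2.115, array([-0.005,  0.006, -1.   ])) [-12.47231249  14.31579837  14.31753647] 0.015215116005272379 17.5
jaw,cam [0.0143315  0.05443494]
```

View pics/k5.png

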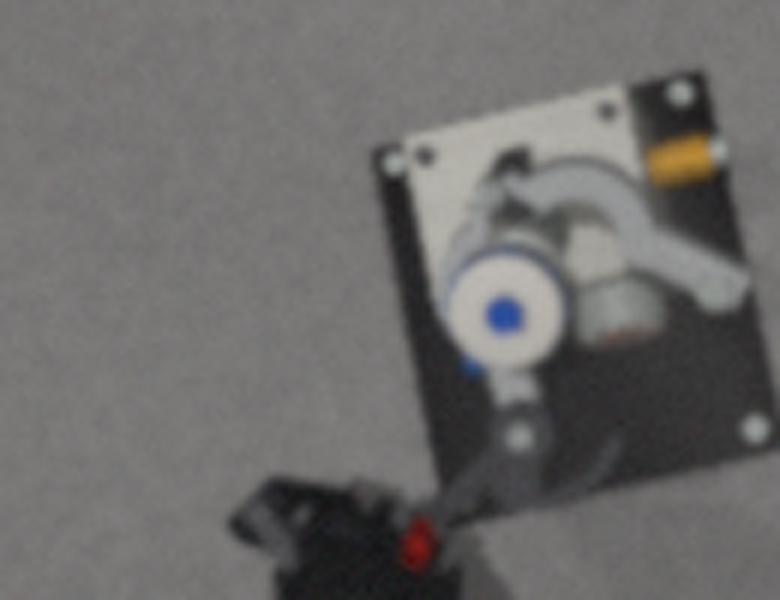

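Emit:
servo_tool([
  [[0,0,0,0,0,0],[0,0,0,0,0,0],[0,0,0,0,0,0]],
], gripper=45)

```text
time: 17.85
ee_pos: [0.5288, 0.2303, 0.1467]
tcp_rot: [158.3, 12.6, 133.2]
wrist_force: [0.7, 0.6, 0.1]
opening: 0.0447
```

Emit:
servo_tool([
  [[0,0,-15,0,0,0],[0,0,-25,0,0,0],[0,0,-25,0,0,0],[0,0,0,0,0,0]],
])

```text
time: 18.25
ee_pos: [0.5028, 0.2237, 0.2097]
tcp_rot: [158.0, 12.6, 133.2]
wrist_force: [1.6, -0.2, -0.0]
opening: 0.0452
```

```bash
cat >> h.py <<'E'
def pr(t,gap,z=10,x=-38): return PP(right([x,-30-gap,z],t)),pt(np.pi/2+t)
E
python3 - <<'E'
from h import *
from workcell import bot
import cv2
c=bot.camera("scene");t=bot.camera("top")
cv2.imwrite("pics/l1.png",np.hstack([cv2.resize(c["color"][125:225,310:420,::-1],(440,400),interpolation=cv2.INTER_CUBIC),cv2.resize(t["color"][145:225,120:192,::-1],(360,400),interpolation=cv2.INTER_CUBIC)]))
o=bot.get_obs();print(inport(o),o["q"],o["time"])
p,R=cur(o)
p,R=plan(p,R,*pr(.879,15,100),step=40)
plan(p,R,*pr(.879,15,10),step=30)
E
```

```text
(array([-82.3,  59.7, 100.2]), 2.112, array([ 0.,  0., -1.])) [ 26.34413761 -19.50430049 -21.02336025  63.92115589  -4.90348185
  69.62835743] 18.35
[[[-36,3.1,0,0,0,-0.068],[-36.1,0.7,0,0,0,-0.068],[-36.1,-1.7,0.1,0,0,-0.068],[-35.9,-4.2,0,0,0,-0.068],[-35.5,-6.6,0.1,0,0,-0.068]]]
[[[0,0,30,0,0,0],[0,0,30,0,0,0],[0,0,30,0,0,0]]]
```

View pics/l1.png

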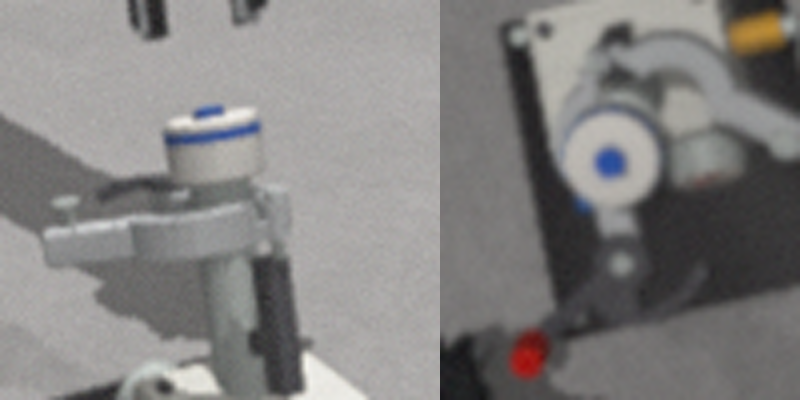

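Emit:
servo_tool([
  [[-36,3.1,0,0,0,-0.068],[-36,0.7,0,0,0,-0.068],[-36,-1.7,0,0,0,-0.068],[-36,-4.2,0,0,0,-0.068],[-35.5,-6.6,0,0,0,-0.068]],
], gripper=0)

```text
time: 18.85
ee_pos: [0.6332, 0.1052, 0.2489]
tcp_rot: [163.6, 18.9, 152.5]
wrist_force: [0.2, -0.3, 1.0]
opening: 0.0003
```

Emit:
servo_tool([
  [[0,0,20,0,0,0],[0,0,30,0,0,0],[0,0,0,0,0,0]],
])

```text
time: 19.15
ee_pos: [0.6517, 0.1113, 0.1983]
tcp_rot: [163.8, 18.6, 152.4]
wrist_force: [-0.6, -0.1, -1.3]
opening: -0.0002
```

Run:
```python
from h import *
from workcell import bot
import cv2
c=bot.camera("scene");t=bot.camera("top")
cv2.imwrite("pics/l2.png",np.hstack([cv2.resize(c["color"][125:225,310:420,::-1],(440,400),interpolation=cv2.INTER_CUBIC),cv2.resize(t["color"][135:215,130:202,::-1],(360,400),interpolation=cv2.INTER_CUBIC)]))
o=bot.get_obs();print(inport(o),o["q"],o["time"],o["opening"])
p,R=cur(o)
p,R=plan(p,R,*pr(.879,12,10),step=30)
chain(p,R,[pr(t,0) for t in np.linspace(.879,0,12)])
```

```text
(array([ 22.3, -86.2,  48.6]), 2.452, array([-0.004,  0.001, -1.   ])) [ 8.71379878 -4.04288854 -8.34573784 61.03450836  2.50976749 34.12906754] 19.25 0.00010516381849634963
[[[0.8,0.4,19.3,-0.001,-0.002,0.001],[0.7,0.4,19.3,-0.001,-0.002,0.001]]]
[[[12,0,0,0,0,0],[6.1,-2.2,0,0,0,0.08],[6.1,-2.1,0,0,0,0.08],[6,-2.2,0,0,0,0.08],[6.1,-2.1,0,0,0,0.08]]]
[[[6.1,-2.2,0,0,0,0.08],[6.1,-2.1,0,0,0,0.079],[6.1,-2.2,0,0,0,0.08],[6.1,-2.1,0,0,0,0.08],[6,-2.2,0,0,0,0.08]]]
[[[6.1,-2.2,0,0,0,0.08],[6.1,-2.1,0,0,0,0.08]]]
```

View pics/l2.png

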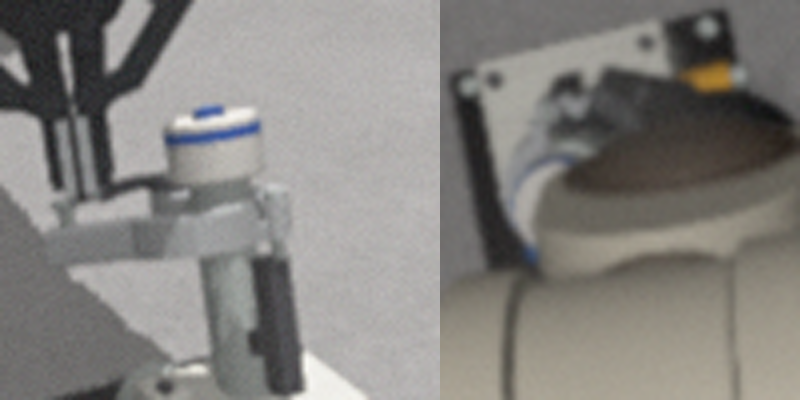

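Emit:
servo_tool([
  [[0.5,0.4,15,0,0,0],[0.5,0.4,15,0,0,0],[0,0,8.5,0,0,0],[0,0,0,0,0,0]],
])

```text
time: 19.65
ee_pos: [0.6674, 0.1174, 0.1679]
tcp_rot: [163.6, 18.9, 152.4]
wrist_force: [-1.4, 0.5, -0.6]
opening: 0.0004
```

Run:
```python
from h import *
from workcell import bot
import cv2
c=bot.camera("scene")
cv2.imwrite("pics/l3.png",cv2.resize(c["color"][125:225,310:420,::-1],(660,600),interpolation=cv2.INTER_CUBIC))
o=bot.get_obs();print(inport(o),o["wrist_force"])
```

```text
(array([ 22.6, -84.7,  10.6]), 2.453, array([-0.002,  0.001, -1.   ])) [-1.33621355  1.03407931  1.10381713]
```

View pics/l3.png

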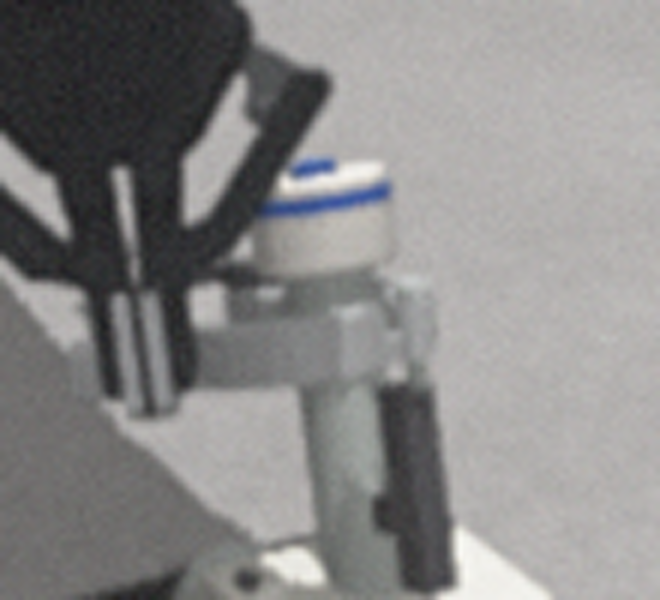

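Emit:
servo_tool([
  [[5,0,0,0,0,0],[6,0,0,0,0,0],[6.1,-2.2,0,0,0,0.08],[6.1,-2.1,0,0,0,0.08],[0,0,0,0,0,0]],
])

```text
time: 20.2
ee_pos: [0.6461, 0.1243, 0.1617]
tcp_rot: [160.7, 16.1, 143.2]
wrist_force: [0.4, 0.5, -0.0]
opening: -0.0001
```

Emit:
servo_tool([
  [[6,-2.2,0,0,0,0.08],[6.1,-2.1,0,0,0,0.08],[6.1,-2.2,0,0,0,0.08],[6.1,-2.1,0,0,0,0.08],[0,0,0,0,0,0]],
])

```text
time: 20.7
ee_pos: [0.6245, 0.1342, 0.153]
tcp_rot: [156.8, 9.5, 125.8]
wrist_force: [0.1, 0.0, -0.5]
opening: 0.0
```

Run:
```python
from h import *
from workcell import bot
import cv2
c=bot.camera("scene")
cv2.imwrite("pics/l4.png",cv2.resize(c["color"][125:225,310:420,::-1],(660,600),interpolation=cv2.INTER_CUBIC))
o=bot.get_obs();print(inport(o),RP.T@o["wrist_force"],pr(.4,0)[0],RP.T@(pr(.4,0)[0]-OP))
```

```text
(array([-17.8, -57.6,  11.8]), 1.976, array([-0.   ,  0.001, -1.   ])) [-0.10141683  0.45323212 -0.27434688] [0.62307767 0.13446843 0.15044292] [-0.02039702 -0.05683821  0.01      ]
```

View pics/l4.png

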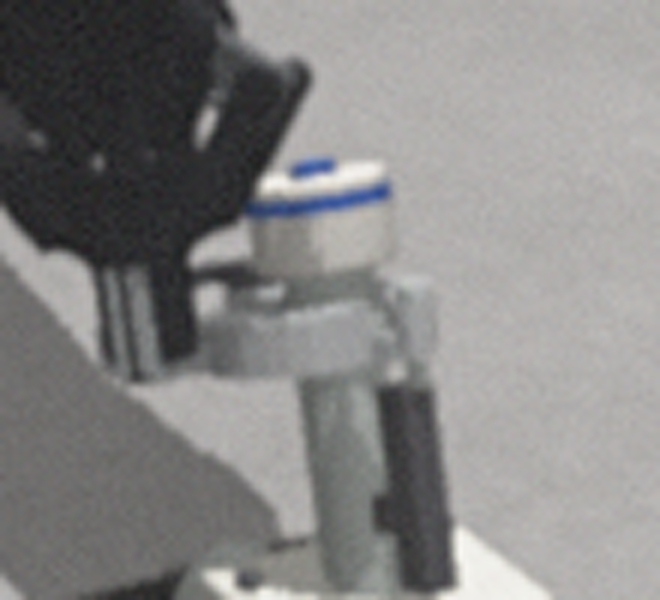

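Emit:
servo_tool([
  [[6,-2.2,0,0,0,0.08],[6.1,-2.1,0,0,0,0.08],[6.1,-2.2,0,0,0,0.08],[0,0,0,0,0,0]],
])

```text
time: 21.15
ee_pos: [0.6105, 0.1462, 0.148]
tcp_rot: [155.3, 3.9, 113.2]
wrist_force: [0.3, 0.4, -0.2]
opening: 0.0004
```

Run:
```python
from h import *
from workcell import bot
import cv2
c=bot.camera("scene");t=bot.camera("top")
cv2.imwrite("pics/l5.png",np.hstack([cv2.resize(c["color"][125:225,310:420,::-1],(440,400),interpolation=cv2.INTER_CUBIC),cv2.resize(t["color"][145:225,120:192,::-1],(360,400),interpolation=cv2.INTER_CUBIC)]))
o=bot.get_obs();print(inport(o),RP.T@o["wrist_force"],RP.T@(pr(.16,0)[0]-OP))
p,R=cur(o);chain(p,R,[pr(t,0,11.5) for t in (.12,.06,.03,0,-.02)])
```

```text
(array([-29.4, -42.7,  11.6]), 1.737, array([-0.   ,  0.001, -1.   ])) [ 0.07004439  0.18851224 -0.43676993] [-0.0322625  -0.04156568  0.01      ]
[[[4.6,-3.7,0.1,0,-0.001,0.046],[4.6,-1.7,0,0,0,0.06],[2.2,-0.9,0,0,0,0.03],[2.3,-0.8,0,0,0,0.03],[1.5,-0.6,0,0,0,0.02]]]
```

View pics/l5.png

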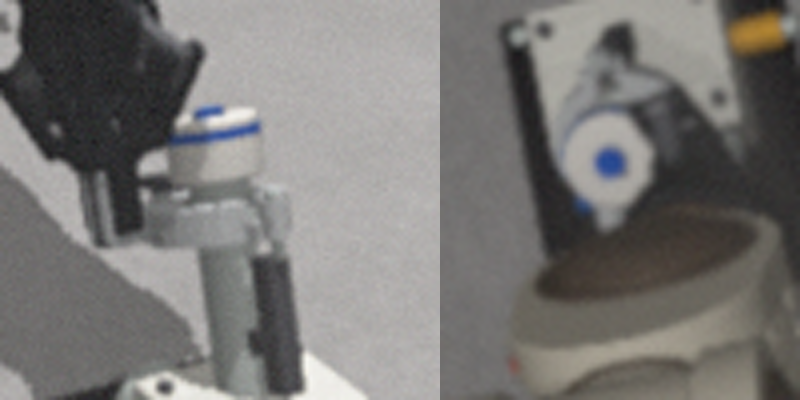

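Emit:
servo_tool([
  [[3.5,-3.7,0,0,0,0.046],[4,-1.7,0,0,0,0.06],[0,0,0,0,0,0]],
])

```text
time: 21.55
ee_pos: [0.6035, 0.1508, 0.1452]
tcp_rot: [155.1, 1.4, 107.6]
wrist_force: [-0.0, -1.3, 0.5]
opening: -0.0001
```

```bash
cat > lr.py <<'E'
from h import *
from workcell import bot
o=bot.get_obs();print(inport(o),RP.T@o["wrist_force"],RP.T@o["torque"],o["time"])
p,R=cur(o);chain(p,R,[pr(t,0,11.5) for t in (.06,.03,0,-.02)])
E
python3 lr.py
```

```text
(array([-36. , -36.1,  11.5]), 1.628, array([-0.001,  0.   , -1.   ])) [-0.11444094 -1.27775526  0.59638358] [-0.1385568   0.42539094 -0.0142471 ] 21.55
[[[1.7,0.1,0,-0.001,0,-0.002],[2.3,-0.9,0,0,0,0.03],[2.2,-0.9,0,0,0,0.03],[1.5,-0.6,0,0,0,0.02]]]
```

Emit:
servo_tool([
  [[2.3,-0.9,0,0,0,0.03],[0,0,0,0,0,0]],
])

```text
time: 21.75
ee_pos: [0.6022, 0.1526, 0.1448]
tcp_rot: [155.0, 0.7, 106.1]
wrist_force: [-0.3, -1.1, -0.2]
opening: -0.0
```

```bash
python3 lr.py
```

```text
(array([-37. , -34. ,  11.5]), 1.599, array([-0.001,  0.   , -1.   ])) [-0.63776318 -0.98376531  0.06766507] [-0.17317834  0.45175982  0.01570216] 21.75
[[[-0.4,0.9,0,-0.001,0,-0.032],[2.2,-0.8,0,0,0,0.03],[2.3,-0.9,0,0,0,0.03],[1.5,-0.6,0,0,0,0.02]]]
```

Emit:
servo_tool([
  [[2,-0.5,0,0,0,0.02],[1.5,-0.5,0,0,0,0.01],[0,0,0,0,0,0]],
])

```text
time: 22.05
ee_pos: [0.6005, 0.1549, 0.1444]
tcp_rot: [155.0, 0.0, 104.3]
wrist_force: [1.8, -7.7, 0.6]
opening: 0.0003
```

```bash
python3 lr.py
```

```text
(array([-38.1, -31.4,  11.6]), 1.566, array([-0.   , -0.002, -1.   ])) [ 0.12167416 -7.8804661   0.62025064] [-1.34165456  0.33299324 -0.01822763] 22.05
[[[-3,2,0.1,0,0.002,-0.065],[2.2,-0.8,0,-0.001,0,0.03],[2.3,-0.9,0,0.001,0,0.03],[1.5,-0.6,0,0,0,0.02]]]
```

Emit:
servo_tool([
  [[1,0,0,0,0,0],[0.5,0,0,0,0,0],[0,0,0,0,0,0]],
])

```text
time: 22.35
ee_pos: [0.6004, 0.1552, 0.1444]
tcp_rot: [155.0, 0.1, 104.2]
wrist_force: [1.4, -13.6, 1.9]
opening: -0.0001
```

```bash
python3 lr.py
```

```text
(array([-38.1, -31.1,  11.6]), 1.566, array([-0.001, -0.005, -1.   ])) [ -1.03558947 -13.50855126   2.5992238 ] [-2.49835083  0.45680371 -0.05042332] 22.35
[[[-3.4,2.1,0.1,-0.001,0.005,-0.065],[2.3,-0.9,0,0,0,0.03],[2.3,-0.8,0,0,0,0.03],[1.5,-0.6,0,0,0,0.02]]]
```

Emit:
servo_tool([
  [[-5,0,0,0,0,0],[-18,0,0,0,0,0],[0,0,-25,0,0,0],[0,0,-40,0,0,0],[0,0,-25,0,0,0]],
])

```text
time: 22.85
ee_pos: [0.5684, 0.1255, 0.2282]
tcp_rot: [154.9, -0.1, 104.5]
wrist_force: [1.1, 0.1, -0.4]
opening: -0.0002
```

Run:
```python
from h import *
p,R=cur();plan(p,R,*knobpose(.02,0.0,100),step=40)
```

```text
[[[29,-11.2,1,0,0,-0.127],[30.2,-7.4,1,0,0,-0.127],[30.8,-3.5,0.9,0,0,-0.127],[31.1,0.5,1,0,0,-0.127]]]
```

Emit:
servo_tool([
  [[29,-11.2,0,0,0,-0.127],[30.2,-7.4,0,0,0,-0.127],[30.8,-3.5,0,0,0,-0.127],[31.1,0.5,0,0,0,-0.127],[0,0,0,0,0,0]],
], gripper=50)

```text
time: 23.35
ee_pos: [0.4989, 0.2302, 0.2066]
tcp_rot: [157.9, 11.8, 131.7]
wrist_force: [0.2, -0.5, -0.3]
opening: 0.0496
```

Run:
```python
from h import *
from workcell import bot
import cv2
c=bot.camera("scene");t=bot.camera("top")
cv2.imwrite("pics/m1.png",np.hstack([cv2.resize(c["color"][125:225,310:420,::-1],(440,400),interpolation=cv2.INTER_CUBIC),cv2.resize(t["color"][145:225,120:192,::-1],(360,400),interpolation=cv2.INTER_CUBIC)]))
o=bot.get_obs();print(inport(o),o["q"][5],o["time"])
p,R=cur(o)
plan(p,R,*knobpose(.02,0.0,35),step=25)
```

```text
(array([-82.4,  65.1, 101.7]), 2.075, array([-0.001,  0.002, -1.   ])) 72.35074653608906 23.45
[[[-0.4,0.1,22.2,0,-0.001,-0],[-0.3,0.1,22.2,0,-0.001,-0],[-0.3,0,22.3,0,-0.001,-0]]]
```

View pics/m1.png

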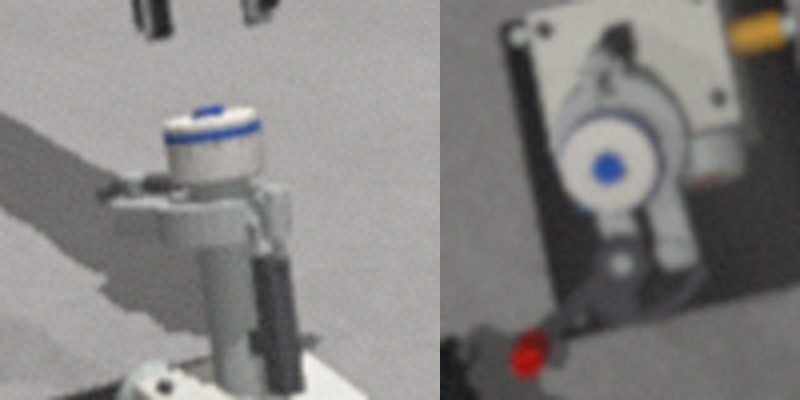

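Run:
```python
from h import *
from workcell import bot
import cv2
t=bot.camera("top");c=bot.camera("scene")
im=cv2.resize(t["color"][172:217,130:180,::-1],(600,540),interpolation=cv2.INTER_CUBIC)
for tr in (0,.03,.1):
    q=proj("top",PP(right([-54,-10,22],tr)));print(tr,q); cv2.circle(im,tuple(int(v) for v in (q+.5-[130,172])*12),4,(0,255,0) if tr==0 else (0,0,255),1)
q=proj("top",PP(left([-54,12,20],.02)));cv2.circle(im,tuple(int(v) for v in (q+.5-[130,172])*12),4,(255,255,0),1)
cv2.imwrite("pics/m2.png",im)
```

```text
0 [165.26330612 195.39738506]
0.03 [166.37647044 194.9817376 ]
0.1 [168.91915784 193.88702077]
```

View pics/m2.png

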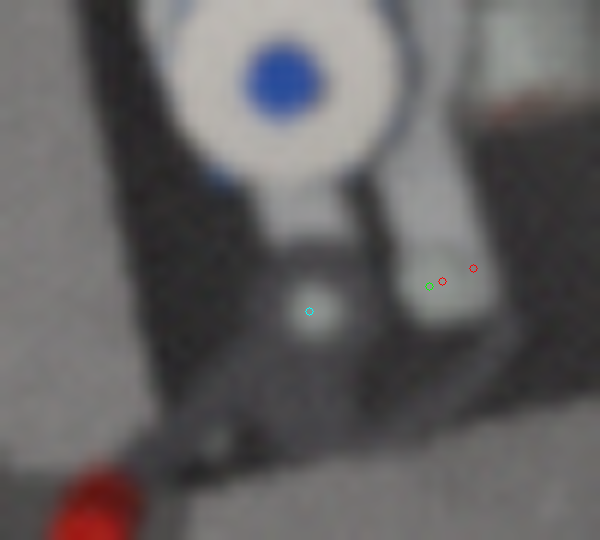

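Emit:
servo_tool([
  [[-0.3,0.1,22,0,0,0],[-0.3,0.1,22,0,0,0],[-0.4,0,22,0,0,0],[0,0,0,0,0,0]],
])

```text
time: 23.95
ee_pos: [0.5282, 0.2328, 0.1443]
tcp_rot: [158.1, 11.6, 131.1]
wrist_force: [-0.2, -0.8, -0.3]
opening: 0.0496
```

Emit:
servo_tool([
  [[0,0,0,0,0,0],[0,0,0,0,0,0],[0,0,0,0,0,0],[0,0,0,0,0,0],[0,0,0,0,0,0]],
], gripper=8, newtons=35)

```text
time: 24.45
ee_pos: [0.5286, 0.2344, 0.1488]
tcp_rot: [157.7, 11.8, 131.2]
wrist_force: [-2.8, -2.1, 5.0]
opening: 0.0148
```

```bash
python3 st.py 0 0
python3 - <<'E'
from h import *
p,R=cur()
chain(p,R,[knobpose(.0,c,36) for c in np.linspace(.0,1.4,15)[1:]])
E
```

```text
(array([-81.1,  63.7,  36.5]), 2.074, array([ 0.001,  0.001, -1.   ])) [-0.86975616 -1.36349601  5.90247479] 0.014761134152426629 24.45
jaw,cam [ 0.00764627 -0.02810248]
[[[-1,-8.3,0.5,0.001,0,-0.122],[-0.3,-5.7,0,0,0,-0.1],[-0.2,-5.8,0,0,0,-0.1],[-0.3,-5.8,0,0,0,-0.1],[-0.3,-5.7,0,0,0,-0.1]]]
[[[-0.3,-5.8,0,0,0,-0.1],[-0.3,-5.8,0,0,0,-0.1],[-0.3,-5.8,0,0,0,-0.1],[-0.3,-5.7,0,0,0,-0.1],[-0.3,-5.8,0,0,0,-0.1]]]
[[[-0.3,-5.8,0,0,0,-0.1],[-0.3,-5.7,0,0,0,-0.1],[-0.2,-5.8,0,0,0,-0.1],[-0.3,-5.8,0,0,0,-0.1]]]
```

Emit:
servo_tool([
  [[-0.4,-6.2,0,0,0,-0.105],[-0.3,-5.8,0,0,0,-0.1],[-0.3,-5.8,0,0,0,-0.1],[-0.3,-5.8,0,0,0,-0.1],[0,0,0,0,0,0]],
])

```text
time: 24.95
ee_pos: [0.5169, 0.2153, 0.1413]
tcp_rot: [164.0, 19.5, 154.0]
wrist_force: [-2.5, -0.5, 5.8]
opening: 0.0146
```

```bash
python3 st.py 0 .4
```

```text
(array([-98.8,  48.2,  36.5]), 2.481, array([ 0.001,  0.001, -1.   ])) [0.15118082 0.1849643  6.33695874] 0.01459230936904007 24.95
jaw,cam [-0.00422427  0.35565002]
```

Emit:
servo_tool([
  [[-0.3,-5.8,0,0,0,-0.1],[-0.3,-5.8,0,0,0,-0.1],[0,0,0,0,0,0]],
])

```text
time: 25.25
ee_pos: [0.5141, 0.2044, 0.1387]
tcp_rot: [168.2, 22.3, 165.9]
wrist_force: [-2.6, -0.5, 4.8]
opening: 0.0147
```

```bash
python3 st.py 0 .6
python3 - <<'E'
from h import *
from workcell import bot
import cv2
t=bot.camera("top");c=bot.camera("scene")
cv2.imwrite("pics/n1.png",np.hstack([cv2.resize(c["color"][125:225,310:420,::-1],(440,400),interpolation=cv2.INTER_CUBIC),cv2.resize(t["color"][160:220,120:174,::-1],(360,400),interpolation=cv2.INTER_CUBIC)]))
E
```

```text
(array([-104.9,   38.4,   36.4]), 2.68, array([ 0.001,  0.001, -1.   ])) [-0.33329008  0.17260263  5.49234802] 0.014667864870170381 25.25
jaw,cam [-0.01411257  0.53161371]
```

View pics/n1.png

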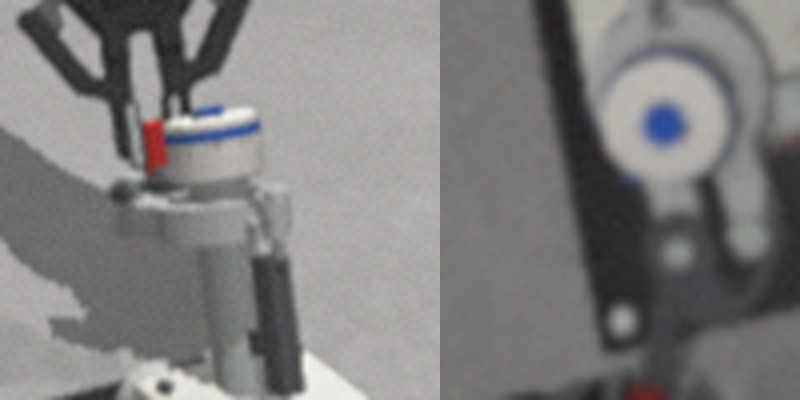

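Emit:
servo_tool([
  [[-0.3,-5.8,0,0,0,-0.1],[-0.3,-5.8,0,0,0,-0.1],[-0.3,-5.8,0,0,0,-0.1],[0,0,0,0,0,0]],
])

```text
time: 25.75
ee_pos: [0.5136, 0.1871, 0.1363]
tcp_rot: [175.7, 24.7, -175.5]
wrist_force: [-3.3, -1.5, 5.7]
opening: 0.0146
```

```bash
python3 st.py 0 .9
```

```text
(array([-110.3,   21.8,   36.3]), 2.98, array([ 0.001,  0.001, -1.   ])) [-0.83309713 -0.59800925  6.68197453] 0.01463542586035779 25.75
jaw,cam [-0.06007679  0.71750624]
```

Emit:
servo_tool([
  [[-0.3,-5.8,0,0,0,-0.1],[-0.3,-5.8,0,0,0,-0.1],[-0.3,-5.8,0,0,0,-0.1],[0,0,0,0,0,0]],
])

```text
time: 26.15
ee_pos: [0.5177, 0.17, 0.1361]
tcp_rot: [-176.3, 24.8, -156.6]
wrist_force: [-5.0, -3.1, 6.3]
opening: 0.0146
```

```bash
python3 st.py 0 1.2;  python3 - <<'E'
from h import *
from workcell import bot
o=bot.get_obs(); print(o["q"][5]);p,R=cur(o)
chain(p,R,[knobpose(.0,c,36.5) for c in (1.25,1.33,1.4,1.45)])
import cv2
t=bot.camera("top");c=bot.camera("scene")
cv2.imwrite("pics/n2.png",np.hstack([cv2.resize(c["color"][125:225,310:420,::-1],(440,400),interpolation=cv2.INTER_CUBIC),cv2.resize(t["color"][160:220,120:174,::-1],(360,400),interpolation=cv2.INTER_CUBIC)]))
E
```

```text
(array([-110.7,    4.2,   36.3]), -3.003, array([ 0.,  0., -1.])) [-2.39487109 -1.70078599  8.08844267] 0.014587188952987428 26.15
jaw,cam [0.02127955 1.23569524]
-3.887021302714353
[[[0.4,-3.9,-0.2,0,0,-0.066],[-0.2,-4.6,0,0,0,-0.08],[-0.1,-4.1,0,0,0,-0.07],[-0.1,-2.9,0,0,0,-0.05]]]
```

View pics/n2.png

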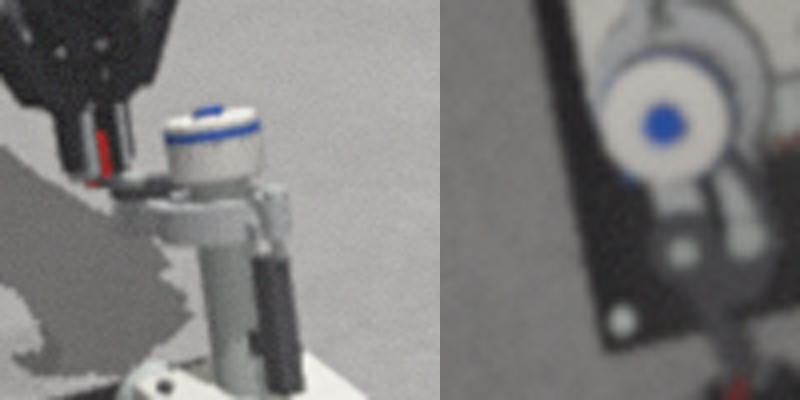

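Emit:
servo_tool([
  [[0,-5.6,0,0,0,-0.09],[-0.2,-5.2,0,0,0,-0.09],[-0.1,-2.5,0,0,0,-0.04],[0,0,0,0,0,0]],
])

```text
time: 26.65
ee_pos: [0.5235, 0.1587, 0.1373]
tcp_rot: [-170.8, 23.3, -143.0]
wrist_force: [-6.2, -1.7, 6.4]
opening: 0.0147
```

```bash
python3 st.py 0 1.4;python3 - <<'E'
from h import *
print(cam([-83,62,28],1.4,0))
E
```

```text
(array([-107.7,   -8.2,   36.3]), -2.784, array([ 0.   ,  0.001, -1.   ])) [-3.08830233 -0.10374459  8.48923465] 0.014698977012974167 26.65
jaw,cam [0.00967674 1.42819695]
[-108.20153364   -8.07968502   28.        ]
```

Emit:
servo_tool([
  [[0,-2,0,0,0,-0.03],[0,-2,0,0,0,-0.03],[0,0,0,0,0,0]],
])

```text
time: 26.95
ee_pos: [0.5242, 0.1579, 0.1373]
tcp_rot: [-169.7, 22.8, -139.2]
wrist_force: [-15.9, 12.7, 7.1]
opening: 0.0148
```

```bash
python3 st.py 0 1.4
```

```text
(array([-107.3,   -9.2,   36.1]), -2.723, array([-0.002,  0.008, -1.   ])) [-8.06989218 16.34509197 11.55472726] 0.014848305327768966 26.95
jaw,cam [0.0096278  1.44671427]
```

Emit:
servo_tool([
  [[0,-2,0,0,0,-0.01],[0,0,0,0,0,0]],
])

```text
time: 27.15
ee_pos: [0.5245, 0.1575, 0.1373]
tcp_rot: [-169.7, 22.7, -138.6]
wrist_force: [-20.1, 20.2, 8.0]
opening: 0.0148
```

```bash
python3 st.py 0 1.4
```

```text
(array([-107.2,   -9.7,   35.9]), -2.713, array([-0.003,  0.011, -1.   ])) [-9.64351378 24.61731986 13.31641619] 0.014756753135179202 27.15
jaw,cam [0.00748936 1.45030389]
```

Emit:
servo_tool([
  [[0,3.5,0,0,0,0.02],[0,0,0,0,0,0]],
])

```text
time: 27.35
ee_pos: [0.5239, 0.1583, 0.1374]
tcp_rot: [-169.8, 22.9, -140.0]
wrist_force: [-10.2, 6.1, 7.2]
opening: 0.0148
```

Emit:
servo_tool([
  [[0,0,0,0,0,0],[0,0,0,0,0,0],[0,0,0,0,0,0]],
], gripper=45)

```text
time: 27.65
ee_pos: [0.5247, 0.1564, 0.1366]
tcp_rot: [-169.6, 22.8, -140.0]
wrist_force: [-0.2, 0.1, 0.9]
opening: 0.045
```

Emit:
servo_tool([
  [[0,0,-15,0,0,0],[0,0,-40,0,0,0],[0,0,-45,0,0,0],[0,0,-45,0,0,0],[0,0,0,0,0,0]],
])

```text
time: 28.15
ee_pos: [0.4658, 0.1409, 0.2754]
tcp_rot: [-169.3, 23.3, -139.9]
wrist_force: [1.4, 0.4, -0.6]
opening: 0.0452
```

Run:
```python
from h import *
from workcell import bot
import cv2
o=bot.get_obs();print(inport(o),RP.T@o["wrist_force"],o["time"])
t=bot.camera("top");c=bot.camera("scene")
cv2.imwrite("pics/z0.png",cv2.resize(c["color"][:,:,::-1],(800,600),interpolation=cv2.INTER_CUBIC))
im=cv2.resize(t["color"][160:220,110:185,::-1],(750,600),interpolation=cv2.INTER_CUBIC)
def m(X,col): cv2.circle(im,tuple(int(v) for v in (proj("top",PP(X))+.5-[110,160])*10),4,col,1)
m(cam([-83,62,42],1.4,0),(0,255,0));m([-54,12,20],(255,255,0));m([-54,-10,22],(255,0,255));m([0,0,52],(0,255,0));m(cam([-83,62,42],1.25,0),(255,255,255))
cv2.imwrite("pics/z1.png",im)
cv2.imwrite("pics/z2.png",cv2.resize(c["color"][125:225,310:420,::-1],(660,600),interpolation=cv2.INTER_CUBIC))
```

```text
(array([-104. ,  -10.9,  186.9]), -2.735, array([ 0.009,  0.001, -1.   ])) [ 1.0865987  -0.00565697 -1.19878904] 28.15
```

View pics/z0.png

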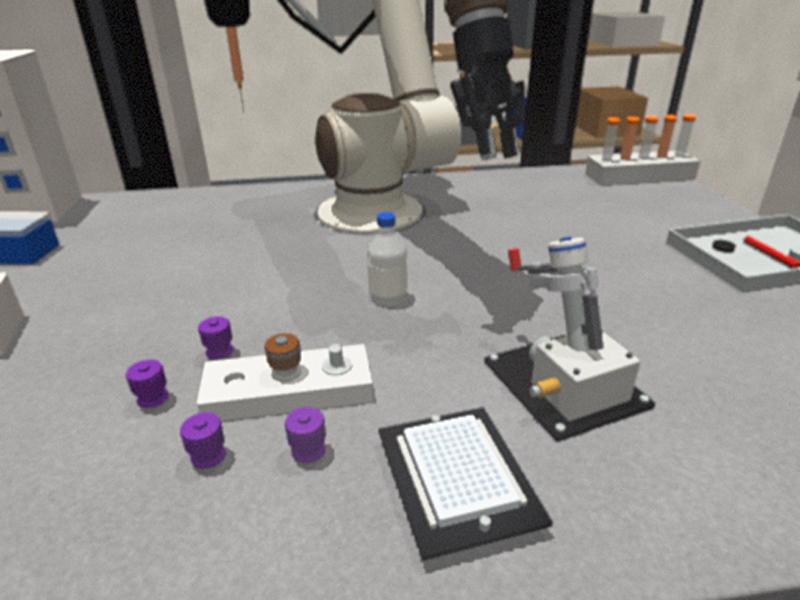

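View pics/z1.png

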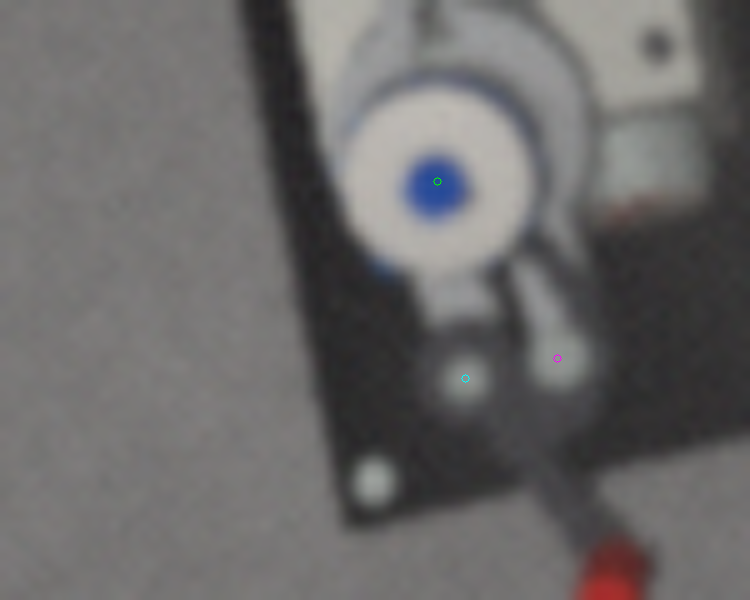

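View pics/z2.png

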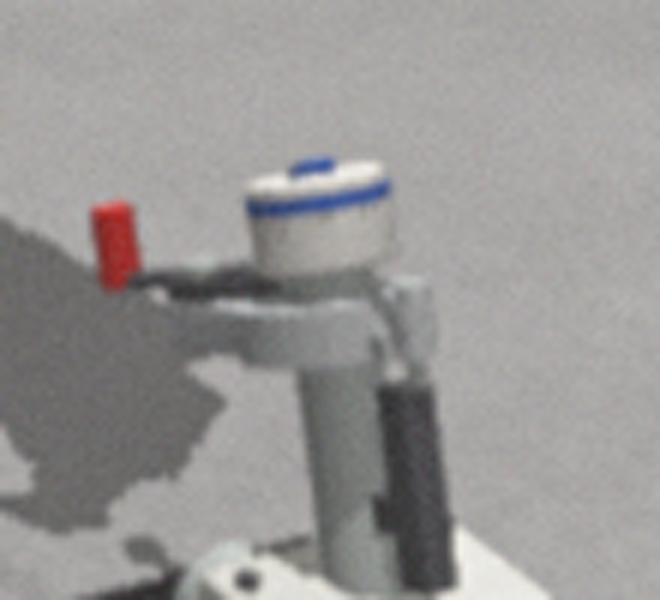

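Run:
```python
from h import *
from workcell import bot
import cv2
for c in (1.2,1.3,1.35,1.4,1.45): print(c,proj("scene",PP(cam([-83,62,26.5],c,0))),proj("top",PP(cam([-83,62,42],c,0))))
for n in("scene","top"):
    im=bot.camera(n)["color"].astype(int);m=(im[...,0]>120)&(im[...,1]<60)&(im[...,2]<60)
    k,l,s,ce=cv2.connectedComponentsWithStats(m.astype(np.uint8));print(n,[(s[i].tolist(),ce[i].round(1).tolist()) for i in range(1,k) if s[i][4]>8])
```

```text
1.2 [332.8064296 164.8148609] [165.73221073 222.59529528]
1.3 [330.90762392 165.290378  ] [167.98864348 221.5562844 ]
1.35 [330.02484875 165.52498585] [169.07180154 220.95687586]
1.4 [329.18930938 165.75683166] [170.12138294 220.30600686]
1.45 [328.40305885 165.98541611] [171.13482273 219.6051864 ]
scene [([477, 152, 35, 19, 112], [494.6, 161.5]), ([326, 160, 6, 13, 61], [328.7, 165.6])]
top [([168, 217, 6, 6, 24], [170.5, 219.6])]
```

Run:
```python
from workcell import bot
print(bot.job_done())
```

```text
the job is handed in; nothing more can be done
None
```

I fitted the clean white filter onto the slanted port, closed both jaws round the flanges and turned the cam lever to its stop. The job was handed in at about 28 s on the robot's clock, with the arm clear and touching nothing. No verdict was reported.

**What I did**
- **Filter:** I took it from the rack's end hole, seated it on the port and pressed it down. It did not move under about 19 N.
- **Cam before closing:** The lever stood about 0.34 rad open, so I first turned it back to 0 so that the stud could pass the hook.
- **Jaws:** I swung the left jaw shut by the knob, then pushed the right one shut at its lug.
- **Cam lever:** I turned it until the stop pushed back (about 26 N sideways), then let go and lifted away.

**Last checks**
- **Cam:** The knob lies within about 0.8 pixel of where it should be for a latched cam (1.4 rad), in both cameras.
- **Ring:** The cam pivot and stud show where they belong with both jaws closed.
- **Filter:** It is upright on the port's axis and its flange sits at the expected height.
- **Other items:** The used filter, blanking cap, rinse bottle, well plate and purple look-alikes look unmoved.

**Checks that disagreed**
- **Top camera:** It read about 0.5 pixel (1 mm) to one side throughout. Before fitting it also showed the held filter about 4 mm off. A second view from a turned wrist did not bear that out, and the filter went in.
- **Seating height:** Seating contact came about 0.5 mm higher than I had calculated, which is within the measuring error.

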